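# Pack and latch the spring-lid sample case

## Task

Pack the two vial cassettes that stand on the bench into the two free bays of the grey transport case, lying flat on the bay floors. Then, with the lid's sliding bolt drawn back, pull the lid down by its bolt against the spring, hold it shut, and shoot the bolt under the keeper so that the lid stays shut by itself. Leave the cold pack in the case, and do not knock over or push away the glassware, bottles and screwdriver about it.

Things in the scene. Friction and masses are not known exactly. Their poses are not given: they have to be found in the camera images.
- case: Grey steel transport case, fixed, open on top: outside 168 (x) by 140 (y) by 67 mm high, walls 4 mm, floor 5 mm. Origin: centre of its underside, z up; +x is the hinge side, away from the robot; +y the keeper's side. Dividers along y at x = -27 and +27 mm (3 mm thick, tops 25 mm above the bench) make three bays of 51 (x) by 132 (y) mm, centred at x = -54, 0, +54 mm, y = 0.
- bay_mid (a point): Centre of the middle bay's floor, 5 mm above the bench, with the case's axes; the others lie 54 mm either way along x. One bay holds the cold pack; each of the two free ones has a black rubber pad on its floor, top 7 mm above the bench. In the near bay lean the tool less, some 20 degrees, to clear the near wall.
- keeper (a point): Middle of the underside of the keeper, a dark steel finger fixed to the case's front corner: 64 mm long along the case's x (x -148 to -84), 15 mm wide (y 100 to 115), z 80 to 92 mm. The shot bolt lies below it.
- lid (a joint): Angle of the clear, aluminium-framed lid: 0 = shut flat on the rim, 1.25 rad = open against its stop, where a torsion spring drives it whenever let go. About 4 N at the bolt starts it down, 7 N hold it shut. Open, it still leans 18 degrees over the case towards the robot: the far bay cannot be reached straight down, only with the tool leaning back to the robot by 30 to 40 degrees.
- lid_hinge (a point): Point on the lid's hinge axis, at its middle: case frame (84, 0, 67) mm. The axis runs along the case's y, on the far upper rim. The frame turns with the lid.
- lid_edge (a point): Middle of the lid's free edge, 168 mm from the hinge axis (lid 140 mm wide, 6 mm thick).
- bolt (a joint): Travel of the sliding bolt: 0 = drawn back, 0.030 m = fully shot towards the case's +y. Friction only, about 1.5 N: it stays where left and may start anywhere. Beyond 0.008 m its end strikes the keeper from above and the lid cannot shut, so draw it back before closing; with the lid shut it passes 3 mm below the keeper and from 0.015 m on holds the lid.
- bolt_grip (a point): Grip point on the axis of the bolt, a steel rod 14 mm thick, 174 mm long, parallel to the hinge, 210 mm from it and 3 mm above the lid's underside plane; 70 mm above the bench when shut. Two arms (12 mm wide, 60 mm either side of the middle) carry it 42 mm out from the lid's edge; between them it is free. The point moves with the rod: 15 mm to -y of the middle drawn back, 15 mm to +y shot.
- cassette_a: White vial cassette, 0.12 to 0.26 kg: base 44 (x) by 120 (y) by 10 mm, in its middle a handle, a flat fin 12 mm thick along y, 36 mm wide along x, top 56 mm above the underside; at each end two grey-capped vials, 50 mm high, 35 mm and more from the middle, leaving 29 mm for a finger on each side of the fin. Origin: centre of the underside, z up. Both ends are alike.
- cassette_b: Second vial cassette, identical to the first.
- cold_pack: Flat white cold pack, 44 (x) by 118 (y) by 26 mm high, lying in one of the three bays; it stays there. Origin: centre of its underside.
- beaker: Glass beaker, 64 mm across, 80 mm high; stays in place. Origin: centre of its underside.
- jar: White plastic jar, 60 mm across, 75 mm high; stays in place. Origin: centre of its underside.
- flask: Conical glass flask, 84 mm across, 122 mm high; stays in place. Origin: centre of its underside.
- wash_bottle: White plastic bottle, 66 mm across, 170 mm high; stays in place. Origin: centre of its underside.
- dish: Low glass dish, 90 mm across, 22 mm high; stays in place. Origin: centre of its underside.
- screwdriver: Screwdriver lying on the bench, 200 mm long along its x; stays in place.
Mind the look-alikes: they are no part of the job. Leave any blue or orange look-alike of the cassette_b alone.

How it is judged (in metres and radians):
On the way, in this order (a step that is already met when the one before it is completed fails the run):
1. both cassettes lie flat in free bays of the case (x of cassette_a in the frame of case between -0.08 and 0.08 m and y of cassette_a in the frame of case between -0.066 and 0.066 m and z of each of cassette_a, cassette_b in the frame of case below 0.015 m and angle between each of cassette_a, cassette_b's own z axis and vertical below 0.12 rad and x of cassette_b in the frame of case between -0.08 and 0.08 m and y of cassette_b in the frame of case between -0.066 and 0.066 m), for 0.2 s.
2. the lid is held shut against its spring with the bolt still drawn back (value of joint lid below 0.035 rad and value of joint bolt below 0.012 m), for 0.2 s.
At the end, for the whole second after the job is handed in: Both cassettes and the cold pack lie flat and still on the bay floors (undersides below 15 mm, tilt under 0.12 rad); lid below 0.035 rad, bolt beyond 16 mm under the keeper; nothing else shifted by 40 mm or tipped by 0.3 rad (all of step 1 and x of cold_pack in the frame of case between -0.08 and 0.08 m and y of cold_pack in the frame of case between -0.066 and 0.066 m and z of cold_pack in the frame of case below 0.015 m and angle between cold_pack's own z axis and vertical below 0.12 rad and value of joint lid below 0.035 rad and value of joint bolt above 0.016 m and linear speed of each of cassette_a, cassette_b below 0.02 m/s and distance of each of beaker, jar, flask, wash_bottle, dish, screwdriver from where it was at the start of the episode below 0.04 m and angle between each of beaker, jar, flask, wash_bottle, dish's own z axis and vertical below 0.3 rad); the robot touches nothing.
It fails at once if a bystander is knocked over or pushed more than 40 mm away (distance of any of beaker, jar, flask, wash_bottle, dish, screwdriver from where it was at the start of the episode above 0.04 m or angle between any of beaker, jar, flask, wash_bottle, dish's own z axis and vertical above 0.4 rad).
It also fails if it takes over 72 s, if anything falls off the work surface, if the arm or the gripper's body presses on something with over 40 N, if the wrist force passes 120 N, or if a joint passes its speed limit or range.

## Robot

A 6-joint arm with a two-finger parallel gripper is mounted at the origin on the work surface. World frame = base frame: x ahead of the robot, y to its left, z up, the work surface at z = 0. Lengths are in mm, angles in rad, forces in N, time in s.
With the tool pointing down it reaches from about 350 to 975 mm from the base axis. Payload 7.1 kg.
Tool frame: the origin (TCP) lies at the very end of the fingers, on their centre line; the grasp point (between the pads) lies 19 mm behind it (ctrl.pinch_z is the z of the grasp point in the tool frame, in mm); z points along the fingers, y is the direction in which the jaws open and shut (so a half turn about z gives the same grasp; the last joint's range is limited). The gripper opens to 88 mm and grips with 3 to 60 N. Pads are 20 mm wide; open, the fingers measure 115 mm over their backs; the gripper's body (75 mm by 178 mm) begins 61 mm behind the grasp point.
Start: joints at [-1.155, 0.423, 1.63, -0, 1.089, -0.019], TCP at [263.283, -566.822, 222.675] pointing down, gripper open.
Joint ranges: [-3, 3], [-0.9, 2.11], [0.09, 2.58], [-1.31, 4.45], [0.11, 2.69], [-2.54, 2.54]. Speed limits (rad/s): [2.39, 2.39, 3.01, 3.14, 3.14, 3.14].

## Interface

Orientations are given as a rotation vector (axis times angle).
In Python, from workcell import get_obs, optics, ctrl gives the robot as it stands.
- The arm moves only by the shell command python3 -m jog 'ROWS'. ROWS is a JSON object of lists of equal length, an entry for each row: "delta_rot": the turn, a rotation vector about the tool's x, y, z in rad, a list of three; "translation": the shift along the tool's x, y, z in mm, a list of three; "hand": the opening, from -1 (shut) to 1 (fully open). In form: {"delta_rot": [[rx, ry, rz], ...], "translation": [[x, y, z], ...], "hand": [hand, ...]}. A call has 1 to 5 rows; each row is the pose to reach, as a shift and turn from the pose commanded when the call began, along the tool's axes at that moment; what a row does not reach only later rows make up. A row lasts 1/10 s, in which the tool goes at most 50 mm and 8.59 degrees, less where a joint would pass 70% of its speed; a pose out of reach is approached as far as the arm can. A call with a gripper value outside its range is refused whole. The fingers move at their own pace and stop on an object; the grip force is fixed at half the most. Time passes only in rows, so rows that repeat a pose let the fingers close. It gives the time, the measured TCP pose, the force and the opening at its end, in the units of the state.
- get_obs(): the state, without advancing time (a new reading comes with each control period).
- optics.get_image(name): name is "scene" or "side" or "wrist"; returns the picture (384x512x3 uint8, red, green, blue); there is no depth.
- optics.calibration(name): a dict with "intrinsics" (3x3 intrinsics, pixels), "cam_to_world" (4x4, takes a point from camera to world coordinates). Camera axes: x right, y up, looking along -z (the intrinsics and any distortion apply to the point x, -y, -z); pixel columns grow to the right and rows downward; lengths in mm; the calibration is good to about 2 mm. A picture is of the moment at which its call begins: read the wrist's pose just before it. calibration takes no time and is no camera call; for the wrist camera it gives the pose at the moment of the call.
- ctrl.close_job(): hands the job in, once; it reports no verdict.
The state is a dict: "t": time; "qpos": joint angles; "qvel": joint speeds; "joint_torque": joint torques, N m; "ee_pos": TCP position; "orientation": TCP orientation; "ft_force": force on the tool from outside, world axes, zero at the start; "moment": the same for the moment, N m; "width": finger opening in mm.
Only numpy, scipy, OpenCV 4.12 (cv2) and the standard library are available. Lean on these libraries where they do the work, as an engineer would, in place of code of your own. Each camera call takes 0.05 s, during which the arm holds its last target. There are 200 camera calls.

## Working session

There is one attempt and no reset: what is moved stays moved. The work goes in short steps, Python scripts to look and compute and a shell command to move; the robot and the scene stay as the last step left them, time stands still between calls to the robot, and variables do not carry over. Pictures are saved under pics/ and viewed, about 8 in all and at most 12, crops included, and the job is handed in when it is done.

```bash
mkdir -p pics; ls
python3 - <<'E'
from workcell import get_obs, optics, ctrl
import cv2, numpy as np
print(get_obs(), ctrl.pinch_z)
for n in ("scene","side"):
    im=optics.get_image(n); c=optics.calibration(n)
    print(n,c)
    cv2.imwrite(f"pics/{n}0.png",im[:,:,::-1])
a=cv2.imread("pics/scene0.png");b=cv2.imread("pics/side0.png")
E
```

```text
pics
{'t': 0.0, 'qpos': array([-1.15503454e+00,  4.23819332e-01,  1.63072144e+00,  5.82191573e-06,
        1.08858176e+00, -1.89974613e-02]), 'qvel': array([ 0.0004517 ,  0.00135059,  0.00070119,  0.00067303, -0.00211878,
        0.00110031]), 'joint_torque': array([-1.21758691e-03, -5.44625258e+01, -2.73666233e+01,  6.43436029e-02,
        2.27896805e-02, -1.29309547e-04]), 'ee_pos': array([ 263.04060574, -566.32258109,  221.90277109]), 'orientation': array([-3.06619354e+00, -6.77224647e-01,  4.65454205e-04]), 'ft_force': array([ 0.3553307 ,  1.12815395, -0.17762226]), 'moment': array([ 0.04460004, -0.03272272, -0.01869536]), 'width': 87.49116830729321} -18.700000000000003
scene {'intrinsics': array([[401.04159198,   0.        , 252.72772996],
       [  0.        , 401.04159198, 189.27618215],
       [  0.        ,   0.        ,   1.        ]]), 'cam_to_world': array([[-2.85615067e-01, -7.13919482e-01,  6.39330123e-01,
         1.25441681e+03],
       [ 9.58246230e-01, -2.22297050e-01,  1.79856012e-01,
         2.24594628e+01],
       [ 1.37184892e-02,  6.64005267e-01,  7.47602039e-01,
         9.25278664e+02],
       [ 0.00000000e+00,  0.00000000e+00,  0.00000000e+00,
         1.00000000e+00]])}
side {'intrinsics': array([[395.98848022,   0.        , 258.99809763],
       [  0.        , 395.98848022, 193.10612847],
       [  0.        ,   0.        ,   1.        ]]), 'cam_to_world': array([[-9.59452027e-01,  1.74834271e-01, -2.21099041e-01,
         3.06393384e+02],
       [-2.81249144e-01, -5.41680377e-01,  7.92137165e-01,
         7.23194644e+02],
       [ 1.87277114e-02,  8.22201525e-01,  5.68888325e-01,
         7.15182246e+02],
       [ 0.00000000e+00,  0.00000000e+00,  0.00000000e+00,
         1.00000000e+00]])}
```

View pics/scene0.png

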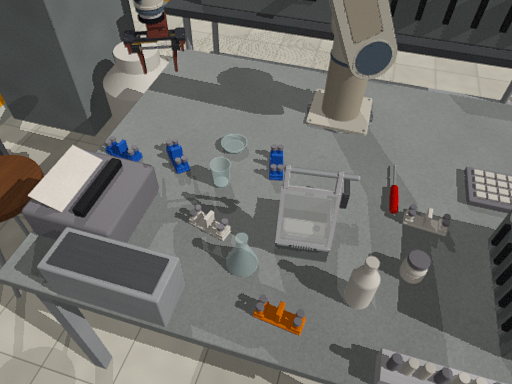

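View pics/side0.png

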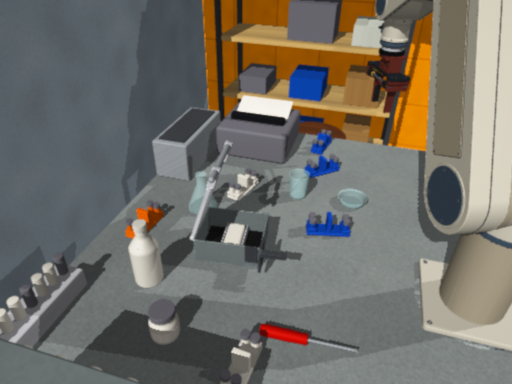

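Scene view: white cassettes at (210,222) and (427,218). The look-alikes are blue at (125,150), (178,157) and (277,162), and orange at (280,315). The case is at (308,215), with its keeper at (345,190). In the side view the cold pack seems to lie in the middle bay, at (235,233). I'll enlarge these to confirm.

Run:
```python
import cv2, numpy as np
a=cv2.imread("pics/scene0.png");b=cv2.imread("pics/side0.png")
def crop(im,x,y,w,h,s):
    c=cv2.resize(im[y:y+h,x:x+w],None,fx=s,fy=s,interpolation=cv2.INTER_CUBIC)
    for i in range(0,w,10):
        if (x+i)%10==0: cv2.line(c,(i*s,0),(i*s,6),(0,255,255),1); cv2.putText(c,str(x+i),(i*s,16),0,.35,(0,255,255),1) if (x+i)%20==0 else 0
    for j in range(0,h,10):
        if (y+j)%10==0: cv2.line(c,(0,j*s),(6,j*s),(0,255,255),1); cv2.putText(c,str(y+j),(8,j*s+4),0,.35,(0,255,255),1) if (y+j)%20==0 else 0
    return c
A=crop(a,270,160,100,100,4); B=crop(b,180,130,100,150,4)
C=crop(a,180,200,80,50,5); D=crop(a,390,200,80,50,5)
o=np.zeros((600,800,3),np.uint8)
o[:400,:400]=A; o[:600,400:]=B
E=np.hstack([cv2.resize(C,(200,125)),cv2.resize(D,(200,125))]); 
o[400:525,:400]=E
cv2.imwrite("pics/z1.png",o)
cv2.imwrite("pics/z2.png",np.vstack([np.hstack([C,D]),np.hstack([crop(b,210,160,80,50,5),crop(b,220,320,80,50,5)])]))
```

```text
(no output)
```

View pics/z1.png

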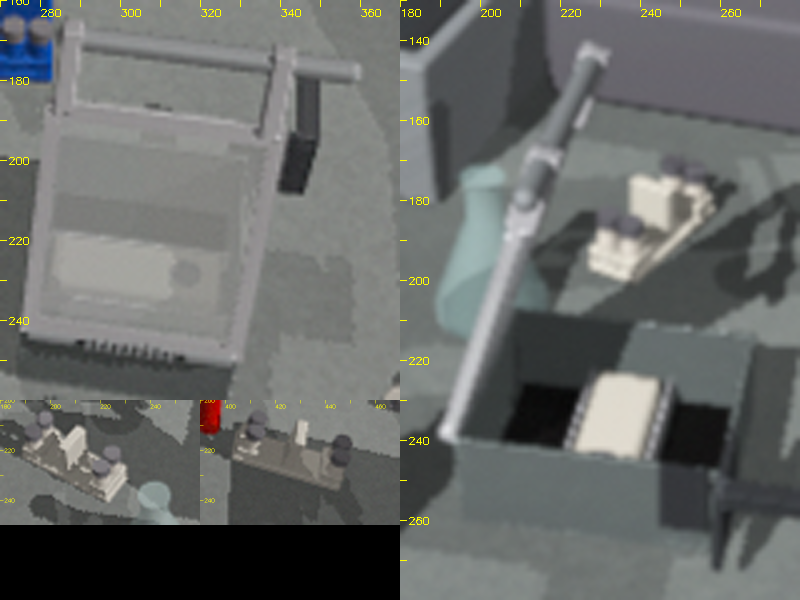

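View pics/z2.png

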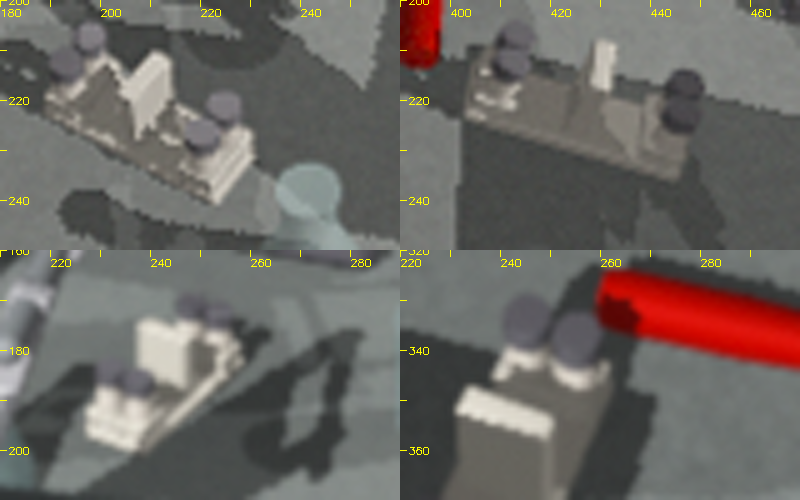

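The crops confirm: plain white cassettes at scene (210,222) and (427,218). The cold pack is in the middle bay, so the near and far bays are free. The bolt appears shot, with its end at (358,178) past the +y arm, so it must be drawn back first. Next I fit the poses.

```bash
cat > h.py <<'E'
import numpy as np, cv2
from scipy.optimize import least_squares
from scipy.spatial.transform import Rotation as R
from workcell import get_obs, optics, ctrl
def proj(c,P):
    M=np.array(c["cam_to_world"]);P=(np.asarray(P,float)-M[:3,3])@M[:3,:3]
    K=c["intrinsics"]; return np.array([K[0,0]*P[...,0]/-P[...,2]+K[0,2],K[1,1]*-P[...,1]/-P[...,2]+K[1,2]]).T
def fit(cals,obs,model,p0):
    """obs: (cam, key-args, u, v); model(p,*key)->world pt"""
    f=lambda p:np.concatenate([proj(cals[o[0]],model(p,*o[1]))-o[2:] for o in obs])
    r=least_squares(f,p0,loss="soft_l1"); return r.x,f(r.x).reshape(-1,2)
def se2(p,q): 
    c,s=np.cos(p[2]),np.sin(p[2]); return np.array([p[0]+c*q[0]-s*q[1],p[1]+s*q[0]+c*q[1],q[2]])
E
cat > m.py <<'E'
from h import *
cals={n:optics.calibration(n) for n in("scene","side")}
np.set_printoptions(precision=2,suppress=True)
th=1.25
def lid(r,y,h=0): return (84-r*np.cos(th)+h*np.sin(th),y,67+r*np.sin(th)+h*np.cos(th))
obs=[]
S=lambda q,X,Y:obs.append(("side",(q,0),180+(X-400)/4,130+Y/4))
C=lambda q,X,Y,b=0:obs.append(("scene",(q,b),270+X/4,160+Y/4))
S((84,70,67),455,440);S((-84,-70,67),752,335);S((84,-70,67),512,310);S((84,70,0),462,518)
S((-22,-59,31),662,376);S((22,-59,31),597,372);S((-22,59,31),640,458);S((22,59,31),582,450)
C(lid(168,-70),48,108);C(lid(168,70),282,127);C(lid(0,-70),25,330);C(lid(0,70),240,360)
C(lid(210,87,3),360,72,1)
C((-148,115,92),320,80);C((-84,115,92),318,135)
def mc(p,q,b):
    q=np.array(q,float)
    if b:q[1]+=p[3]-15
    return se2(p,q)
x,r=fit(cals,obs,mc,[600,0,0,20]);print("case",x);print(r.T)
def cas(name,sc,sd,p0):
    ob=[]
    for k,q,u,v in sc: ob.append(("scene",(k,q),u,v))
    for k,q,u,v in sd: ob.append(("side",(k,q),u,v))
    def mo(p,k,q):
        return se2(p,(q[0]*p[3],q[1]*p[4],46) if k=="v" else q)
    x,r=fit(cals,ob,mo,p0);print(name,x);print(r.T)
z=lambda ox,oy,L:[(k,q,ox+X/5,oy+Y/5) for k,q,X,Y in L]
# scene camera: +x toward camera (down), +y right
cas("A",z(180,200,[("v",(1,-1),68,65),("v",(-1,-1),90,38),("v",(1,1),203,135),("v",(-1,1),224,105),("b",(22,60,0),215,203),("b",(22,-60,0),48,112)]),
 z(210,160,[("v",(1,1),108,125),("v",(-1,1),137,133),("v",(1,-1),190,58),("v",(-1,-1),218,68),("b",(-22,60,0),140,202),("b",(22,60,0),85,187)]),[700,-200,-.4,11,46])
cas("B",z(390,200,[("v",(1,-1),112,62),("v",(-1,-1),115,38),("v",(1,1),282,115),("v",(-1,1),285,85),("b",(22,60,0),280,180),("b",(22,-60,0),68,118),("b",(0,0,56),204,45)]),
 z(220,320,[("v",(1,-1),125,68),("v",(-1,-1),177,90),("b",(0,0,56),107,160)]),[600,300,-.1,11,46])
E
python3 m.py
```

```text
case [581.37 -19.09   0.14  31.36]
[[-0.19  0.57 -0.37  0.05 -0.32  0.14 -2.8  -5.58  0.02  1.39 -0.46  0.63
  -0.   -0.82 -0.  ]
 [-0.28 -1.52 -1.41  0.11 -1.17 -1.82  7.78  7.84 -2.38 -0.15 -1.06 -1.48
   0.03 -1.99  0.96]]
A [ 636.8  -273.53   -6.56   10.87   45.57]
[[ 0.28  0.65  0.09  0.49  0.4  -0.59  0.51  0.55  0.39  0.46  0.45 -0.19]
 [-0.2   0.09  0.2   0.79  1.54  0.78 -1.43 -0.86 -0.93 -0.96  1.07 -0.49]]
B [447.33 311.26 -12.63  10.88  45.58]
[[ 0.32  0.47  0.27  0.02 -0.28 -1.37  0.26  0.49  0.48  0.45]
 [ 0.85  0.01 -0.44 -0.29  0.83  0.97  3.75  0.27 -0.71  0.16]]
```

```bash
cat >> h.py <<'E'
def rot(yaw,lean):
    u=np.array([np.cos(yaw),np.sin(yaw),0]);v=np.array([-u[1],u[0],0]);w=np.array([0,0,1.])
    return np.column_stack([np.cos(lean)*u+np.sin(lean)*w,-v,np.sin(lean)*u-np.cos(lean)*w])
def now():
    o=get_obs(); return np.array(o["ee_pos"]),R.from_rotvec(o["orientation"]).as_matrix()
def chain(wps,start=None):
    """wps: (pos, Rot); prints tool-frame shift/turn from one to the next"""
    p,Q=start or now()
    for P,T in wps:
        t=Q.T@(np.array(P)-p); r=R.from_matrix(Q.T@T).as_rotvec()
        print("t",t.round(0),"r",r.round(3)," rows>=",round(max(np.linalg.norm(t)/50,np.degrees(np.linalg.norm(r))/8.59),1)," end",np.round(P,0))
        p,Q=np.array(P),T
A=(636.8,-273.5,-.277);B=(447.3,311.3,-.064);CASE=(581.4,-19.1,.14)
d2=np.deg2rad
def grasp(c,lean,up=0,z=40):  # TCP with grasp point on the fin, backed off along the tool by up
    T=rot(c[2],lean); return se2(c,(0,0,z))+T[:,2]*(18.7-up),T
E
python3 - <<'E'
from h import *
for n,u,v,z in (("scene",242,237,122),("side",201,172.5,122),("scene",221,163,80),("scene",371,262,170),("side",142,222,170),("scene",418,253,75)):
    c=optics.calibration(n);M=c["cam_to_world"];K=c["intrinsics"]
    d=M[:3,:3]@np.array([(u-K[0,2])/K[0,0],-(v-K[1,2])/K[1,1],-1]);print(n,u,v,(M[:3,3]+d*(z-M[2,3])/d[2]).round(0))
P,T=grasp(A,d2(35),130)
p,Q=now()
chain([((420,-420,240),T),(P,T)])
E
```

```text
scene 242 237 [ 723. -151.  122.]
side 201 172.5 [ 722. -151.  122.]
scene 221 163 [ 459. -301.   80.]
scene 371 262 [735. 148. 170.]
side 142 222 [729. 148. 170.]
scene 418 253 [609. 274.  75.]
t [204. -67. -18.] r [-0.219  0.585  0.689]  rows>= 6.2  end [ 420 -420  240]
t [  23. -200.  149.] r [0. 0. 0.]  rows>= 5.0  end [ 575. -256.  131.]
```

```bash
python3 -m jog '{"delta_rot":[[-0.219,0.585,0.689],[-0.219,0.585,0.689],[-0.219,0.585,0.689],[-0.219,0.585,0.689],[-0.219,0.585,0.689]],"translation":[[204,-67,-18],[204,-67,-18],[204,-67,-18],[204,-67,-18],[204,-67,-18]],"hand":[-0.1,-0.1,-0.1,-0.1,-0.1]}'
python3 - <<'E'
from h import *
chain([grasp(A,d2(35),130)])
E
```

```text
t: 0.6
ee_pos: [422.0, -417.7, 241.2]
orientation: [2.972, -0.202, 0.755]
ft_force: [1.1, -0.5, 0.3]
width: 51.5
t [  63. -186.  153.] r [-0.041  0.109  0.131]  rows>= 5.0  end [ 575. -256.  131.]
```

```bash
python3 -m jog '{"delta_rot":[[-0.041,0.109,0.131],[-0.041,0.109,0.131],[-0.041,0.109,0.131],[-0.041,0.109,0.131],[-0.041,0.109,0.131]],"translation":[[63,-186,153],[63,-186,153],[63,-186,153],[63,-186,153],[63,-186,153]],"hand":[-0.2,-0.2,-0.2,-0.2,-0.2]}'
python3 -m jog '{"delta_rot":[[0,0,0],[0,0,0]],"translation":[[0,0,0],[0,0,0]],"hand":[-0.2,-0.2]}'
python3 - <<'E'
from h import *
c=optics.calibration("wrist");im=optics.get_image("wrist")
cv2.imwrite("pics/w1.png",cv2.resize(im[:,:,::-1],(800,600)))
np.save("w1.npy",c["cam_to_world"]);print(c["intrinsics"][0],c["intrinsics"][1])
chain([grasp(A,d2(35),130)])
# predicted points
for q in((22,60,0),(22,-60,0),(-22,60,0),(-22,-60,0),(-22,60,10),(-22,-60,10),(18,0,56),(-18,0,56),(10.9,45.6,50),(-10.9,45.6,50),(10.9,-45.6,50),(-10.9,-45.6,50)): print(q,(proj(c,se2(A,q))*800/512).round(0))
E
```

```text
t: 1.1
ee_pos: [571.6, -258.4, 129.9]
orientation: [2.893, -0.399, 0.905]
ft_force: [-0.5, -0.7, 0.5]
width: 35.2
t: 1.3
ee_pos: [571.2, -258.5, 130.0]
orientation: [2.895, -0.395, 0.905]
ft_force: [0.3, -0.6, 0.5]
width: 35.2
[274.27296633   0.         251.4593968 ] [  0.         274.27296633 192.85508322]
t [ 3. -5.  2.] r [-0.     0.004  0.004]  rows>= 0.1  end [ 575. -256.  131.]
(22, 60, 0) [311. 280.]
(22, -60, 0) [467. 281.]
(-22, 60, 0) [307. 336.]
(-22, -60, 0) [470. 337.]
(-22, 60, 10) [304. 333.]
(-22, -60, 10) [472. 334.]
(18, 0, 56) [388. 256.]
(-18, 0, 56) [387. 309.]
(10.9, 45.6, 50) [318. 269.]
(-10.9, 45.6, 50) [316. 301.]
(10.9, -45.6, 50) [458. 270.]
(-10.9, -45.6, 50) [460. 302.]
```

View pics/w1.png

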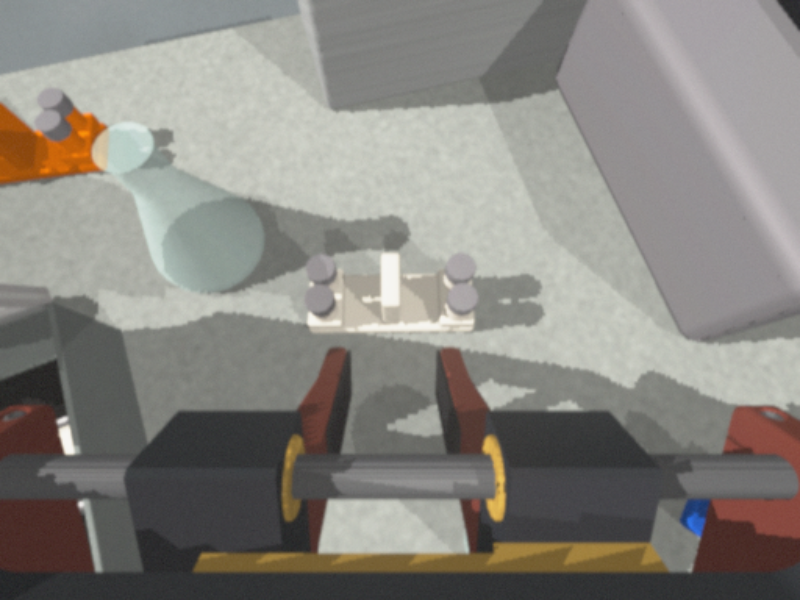

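The wrist view shows cassette A with caps at (321,269), (319,299), (459,268) and (462,297), about 2–3 mm from prediction. I'll correct A and descend.

```bash
sed -i 's/^A=(636.8,-273.5/A=(638.7,-276.1/' h.py
python3 - <<'E'
from h import *
chain([grasp(A,d2(35),30),grasp(A,d2(35),0)])
E
```

```text
t [  5.  -3. 103.] r [-0.     0.004  0.004]  rows>= 2.1  end [ 632. -274.   49.]
t [ 0.  0. 30.] r [0. 0. 0.]  rows>= 0.6  end [ 649. -279.   25.]
```

```bash
python3 -m jog '{"delta_rot":[[0,0.004,0.004],[0,0.004,0.004],[0,0.004,0.004],[0,0.004,0.004],[0,0.004,0.004]],"translation":[[5,-3,50],[5,-3,90],[5,-3,103],[5,-3,120],[5,-3,133]],"hand":[-0.2,-0.2,-0.2,-0.2,-0.2]}'
python3 -m jog '{"delta_rot":[[0,0,0]],"translation":[[0,0,0]],"hand":[-0.2]}'
python3 - <<'E'
from h import *
chain([grasp(A,d2(35),0)])
E
```

```text
t: 1.85
ee_pos: [649.0, -281.5, 23.3]
orientation: [2.889, -0.409, 0.913]
ft_force: [0.1, 0.8, -0.0]
width: 35.3
t: 1.95
ee_pos: [648.4, -280.9, 23.7]
orientation: [2.89, -0.408, 0.912]
ft_force: [-0.6, 0.1, 0.1]
width: 35.2
t [ 1. -2. -1.] r [ 0.001 -0.    -0.003]  rows>= 0.0  end [ 649. -279.   25.]
```

```bash
python3 -m jog '{"delta_rot":[[0,0,0],[0,0,0],[0,0,0],[0,0,0]],"translation":[[0,-2,-1],[0,-2,-1],[0,-2,-1],[0,-2,-1]],"hand":[-1,-1,-1,-1]}'
python3 - <<'E'
from h import *
M=np.load("w1.npy");T=grasp(A,d2(35))[1];print("cam rel tcp",(T.T@(M[:3,3]-np.array([571.2,-258.5,130]))).round(0))
p,Q=now();T=rot(CASE[2],d2(35))
def place(x,y,z): return grasp((*se2(CASE,(x,y,0))[:2],CASE[2]),d2(35),z=40+z)
chain([(p+[-30,0,60],Q),(p+[-90,20,110],rot(-.1,d2(35))),place(-70,-60,110),place(-40,0,110)])
E
```

```text
t: 2.35
ee_pos: [648.9, -277.2, 26.9]
orientation: [2.89, -0.405, 0.915]
ft_force: [-5.2, -0.9, 10.3]
width: 12.1
cam rel tcp [  80.    0. -162.]
t [ 11.   8. -66.] r [0. 0. 0.]  rows>= 1.3  end [ 619. -277.   87.]
t [-23.  -3. -77.] r [ 0.102 -0.003 -0.146]  rows>= 1.6  end [ 559. -257.  137.]
t [ -38. -167.  -24.] r [ 0.138  0.    -0.197]  rows>= 3.5  end [531. -87. 135.]
t [ 25. -60.  17.] r [0. 0. 0.]  rows>= 1.3  end [552. -23. 135.]
```

```bash
python3 -m jog '{"delta_rot":[[0,0,0],[0,0,0],[0,0,0],[0.102,-0.003,-0.146],[0.102,-0.003,-0.146]],"translation":[[3,2,-20],[11,8,-45],[11,8,-66],[-5,5,-110],[-12,5,-143]],"hand":[-1,-1,-1,-1,-1]}'
python3 - <<'E'
from h import *
def place(x,y,z): return grasp((*se2(CASE,(x,y,0))[:2],CASE[2]),d2(35),z=40+z)
chain([place(-70,-60,110),place(-40,0,110)])
E
```

```text
t: 2.85
ee_pos: [560.7, -256.4, 134.3]
orientation: [2.966, -0.148, 0.932]
ft_force: [0.4, -1.0, -0.5]
width: 11.7
t [ -38. -166.  -27.] r [ 0.137  0.002 -0.196]  rows>= 3.4  end [531. -87. 135.]
t [ 25. -60.  17.] r [0. 0. 0.]  rows>= 1.3  end [552. -23. 135.]
```

```bash
python3 -m jog '{"delta_rot":[[0.137,0.002,-0.196],[0.137,0.002,-0.196],[0.137,0.002,-0.196],[0.137,0.002,-0.196],[0.137,0.002,-0.196]],"translation":[[-38,-166,-27],[-38,-166,-27],[-38,-166,-27],[-38,-166,-27],[-38,-166,-27]],"hand":[-1,-1,-1,-1,-1]}'
python3 -m jog '{"delta_rot":[[0,0,0],[0,0,0],[0,0,0],[0,0,0]],"translation":[[12,-30,8],[25,-60,17],[25,-60,17],[25,-60,17]],"hand":[-1,-1,-1,-1]}'
python3 - <<'E'
from h import *
c=optics.calibration("wrist");im=optics.get_image("wrist")
np.save("w2.npy",c["cam_to_world"]);print(get_obs()["ft_force"])
o=cv2.resize(im[:,:,::-1],(800,600),interpolation=cv2.INTER_CUBIC)
for q in((84,70,67),(84,-70,67),(-84,-70,67),(-84,70,67),(80,66,5),(80,-66,5),(28.5,66,25),(28.5,-66,25),(22,59,31),(22,-59,31)):
    P=proj(c,se2(CASE,q))*800/512; print(q,P.round(0)); cv2.drawMarker(o,tuple(int(k) for k in P),(0,0,255),1,10)
cv2.imwrite("pics/w2.png",o)
E
```

```text
t: 3.35
ee_pos: [530.7, -84.3, 134.6]
orientation: [-2.949, -0.205, -0.93]
ft_force: [-0.9, -0.2, -0.7]
width: 11.8
t: 3.75
ee_pos: [554.7, -23.8, 135.3]
orientation: [-2.95, -0.202, -0.933]
ft_force: [-0.3, -0.2, -1.4]
width: 11.9
[ 0.07215302  0.29828689 -1.39168384]
(84, 70, 67) [283. 217.]
(84, -70, 67) [499. 216.]
(-84, -70, 67) [525. 500.]
(-84, 70, 67) [258. 501.]
(80, 66, 5) [307. 261.]
(80, -66, 5) [476. 261.]
(28.5, 66, 25) [297. 317.]
(28.5, -66, 25) [486. 317.]
(22, 59, 31) [305. 324.]
(22, -59, 31) [478. 323.]
```

View pics/w2.png

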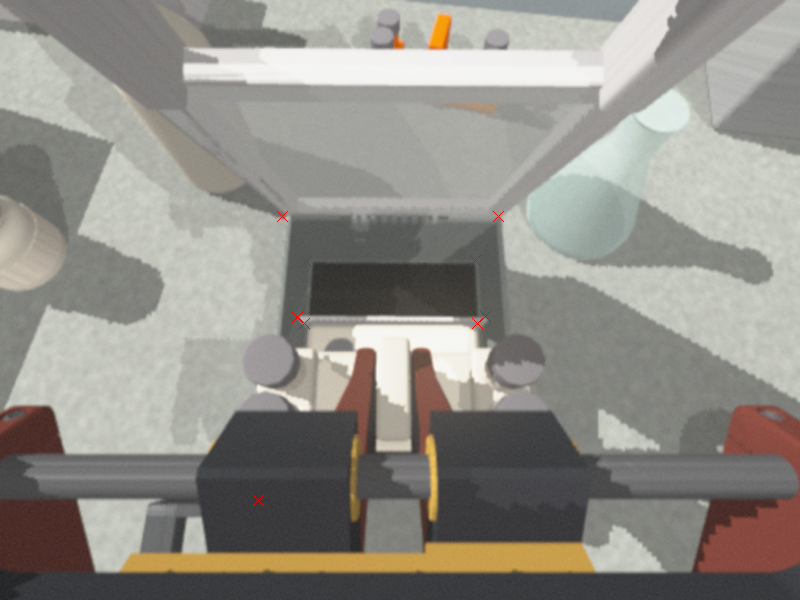

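The case overlay is within about 2 px, i.e. 1–2 mm: divider at (298..485,318), far floor corners (310,262) and (477,264). The cassette hangs level, far caps at (270,360) and (515,360). I'll check how it sits in the hand.

```bash
sed -i 's/^CASE=.*/CASE=(581.5,-20.1,.14)/; s/;CASE=(581.4,-19.1,.14)//' h.py; grep -q ^CASE h.py || echo 'CASE=(581.5,-20.1,.14)' >> h.py
cat >> h.py <<'E'
def place(x,y,z,lean=35,off=0): # off: where the cassette centre lies in the hand (case x)
    return grasp((*se2(CASE,(x-off,y,0))[:2],CASE[2]),d2(lean),z=40+z)
E
python3 - <<'E'
from h import *
c=dict(optics.calibration("wrist"));c["cam_to_world"]=np.load("w2.npy")
p,Q=now(); g=p-18.7*Q[:,2]; yaw=CASE[2]
for off in(-4,0,4):
  for dz in(-3,0,3):
    ce=g+[off*np.cos(yaw),off*np.sin(yaw),0]; pose=(ce[0],ce[1],yaw); z0=ce[2]-40+dz
    print(off,dz,[ (proj(c,se2(pose,(10.9,s*45.6,50+z0)))*800/512).round(0) for s in(1,-1)],(proj(c,se2(pose,(18,0,56+z0)))*800/512).round(0))
chain([place(15,0,82),place(46,0,36),place(54,0,30),place(54,0,9)])
E
```

```text
-4 -3 [array([269., 373.]), array([520., 373.])] [394. 350.]
-4 0 [array([266., 372.]), array([522., 371.])] [394. 349.]
-4 3 [array([264., 371.]), array([525., 370.])] [394. 347.]
0 -3 [array([270., 362.]), array([519., 362.])] [394. 339.]
0 0 [array([267., 361.]), array([521., 360.])] [394. 337.]
0 3 [array([265., 359.]), array([523., 359.])] [394. 335.]
4 -3 [array([270., 352.]), array([518., 351.])] [394. 328.]
4 0 [array([268., 350.]), array([520., 349.])] [394. 326.]
4 3 [array([266., 348.]), array([522., 347.])] [394. 324.]
t [27. -1. 54.] r [ 0.003 -0.002 -0.004]  rows>= 1.2  end [607. -17. 107.]
t [-1. -0. 55.] r [0. 0. 0.]  rows>= 1.1  end [638. -12.  61.]
t [ 3.  0. 10.] r [0. 0. 0.]  rows>= 0.2  end [646. -11.  55.]
t [-12.   0.  17.] r [0. 0. 0.]  rows>= 0.4  end [646. -11.  34.]
```

```bash
python3 -m jog '{"delta_rot":[[0.003,-0.002,-0.004],[0.003,-0.002,-0.004],[0.003,-0.002,-0.004],[0.003,-0.002,-0.004],[0.003,-0.002,-0.004]],"translation":[[15,0,25],[29,-1,50],[30,-1,70],[30,-1,90],[29,-1,105]],"hand":[-1,-1,-1,-1,-1]}'
python3 -m jog '{"delta_rot":[[0,0,0],[0,0,0]],"translation":[[0,0,0],[0,0,0]],"hand":[-1,-1]}'
python3 - <<'E'
from h import *
chain([place(54,0,34),place(54,0,12),place(54,0,9)])
E
```

```text
t: 4.3
ee_pos: [637.9, -13.4, 64.8]
orientation: [-2.951, -0.204, -0.929]
ft_force: [-0.4, 0.1, -1.4]
width: 11.8
t: 4.5
ee_pos: [636.8, -12.7, 65.5]
orientation: [-2.95, -0.204, -0.928]
ft_force: [0.0, -0.6, -0.4]
width: 11.9
t [ 3. -0. 11.] r [ 0.     0.002 -0.002]  rows>= 0.2  end [646. -11.  59.]
t [-13.   0.  18.] r [0. 0. 0.]  rows>= 0.4  end [646. -11.  37.]
t [-2.  0.  2.] r [0. 0. 0.]  rows>= 0.1  end [646. -11.  34.]
```

```bash
python3 -m jog '{"delta_rot":[[0,0,0],[0,0,0],[0,0,0],[0,0,0],[0,0,0]],"translation":[[3,0,11],[3,0,11],[-2,0,18],[-7,0,25],[-10,0,29]],"hand":[-1,-1,-1,-1,-1]}'
python3 -m jog '{"delta_rot":[[0,0,0]],"translation":[[-1,0,2]],"hand":[-1]}'
python3 - <<'E'
from h import *
chain([place(54,0,7)])
im=optics.get_image("wrist"); cv2.imwrite("pics/w3.png",cv2.resize(im[:,:,::-1],(800,600)))
E
```

```text
t: 5.0
ee_pos: [645.7, -10.2, 36.3]
orientation: [-2.949, -0.207, -0.929]
ft_force: [-0.7, -0.1, -1.2]
width: 12.0
t: 5.1
ee_pos: [645.9, -10.1, 34.0]
orientation: [-2.949, -0.207, -0.929]
ft_force: [0.1, -0.4, -0.9]
width: 12.1
t [-2.  1.  2.] r [-0.001  0.001 -0.   ]  rows>= 0.1  end [646. -11.  32.]
```

View pics/w3.png

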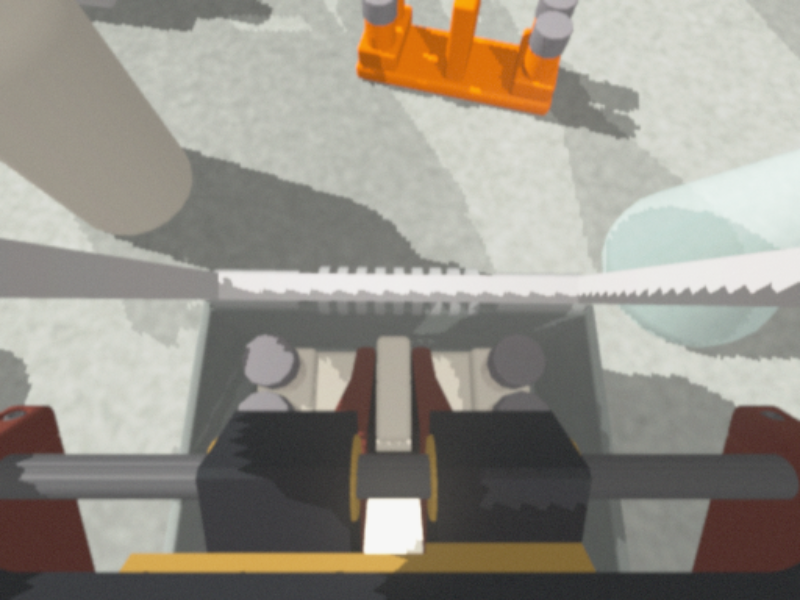

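The cassette is inside the far bay between the walls, caps at (270,360) and (515,360). I'll lower until contact.

```bash
python3 -m jog '{"delta_rot":[[0,0,0],[0,0,0]],"translation":[[-1,1,1],[-1,1,2]],"hand":[-1,-1]}'
python3 -m jog '{"delta_rot":[[0,0,0],[0,0,0]],"translation":[[-1,0,1],[-1,0,2]],"hand":[-1,-1]}'
python3 -m jog '{"delta_rot":[[0,0,0],[0,0,0]],"translation":[[-1,0,1],[-1,0,2]],"hand":[-1,-1]}'
```

```text
t: 5.35
ee_pos: [647.1, -10.6, 33.8]
orientation: [-2.947, -0.208, -0.934]
ft_force: [-13.3, 0.6, 24.7]
width: 11.9
t: 5.55
ee_pos: [647.6, -10.6, 33.2]
orientation: [-2.946, -0.208, -0.938]
ft_force: [-19.9, -0.0, 35.6]
width: 11.8
t: 5.75
ee_pos: [648.2, -10.5, 31.6]
orientation: [-2.945, -0.208, -0.939]
ft_force: [-20.3, 0.2, 37.5]
width: 12.0
```

Contact at 7 mm above the bench, which is the pad. I'll unload, open and back out.

```bash
python3 -m jog '{"delta_rot":[[0,0,0],[0,0,0],[0,0,0],[0,0,0],[0,0,0]],"translation":[[2,0,-4],[2,0,-4],[2,0,-4],[2,0,-4],[2,0,-4]],"hand":[-1,-0.5,-0.2,-0.2,-0.2]}'
python3 -m jog '{"delta_rot":[[0,0,0],[0,0,0],[0,0,0],[0,0,0],[0,0,0]],"translation":[[0,0,-15],[0,0,-50],[0,0,-90],[0,0,-130],[0,0,-150]],"hand":[-0.2,-0.2,-0.2,-0.2,-0.2]}'
python3 - <<'E'
from h import *
im=optics.get_image("wrist"); cv2.imwrite("pics/w4.png",cv2.resize(im[:,:,::-1],(800,600)))
p,Q=now();T=rot(-.064,d2(20))
G=grasp(B,d2(20),130)
chain([((480,150,250),T),G])
E
```

```text
t: 6.25
ee_pos: [646.4, -11.0, 31.5]
orientation: [-2.949, -0.207, -0.928]
ft_force: [-0.1, 1.0, 0.7]
width: 35.1
t: 6.75
ee_pos: [572.5, -20.2, 140.5]
orientation: [-2.944, -0.209, -0.929]
ft_force: [0.7, 1.0, 0.1]
width: 35.5
t [   7. -182. -126.] r [-0.1   -0.262  0.183]  rows>= 4.4  end [480 150 250]
t [-112. -159.   71.] r [0. 0. 0.]  rows>= 4.1  end [409. 314. 145.]
```

View pics/w4.png

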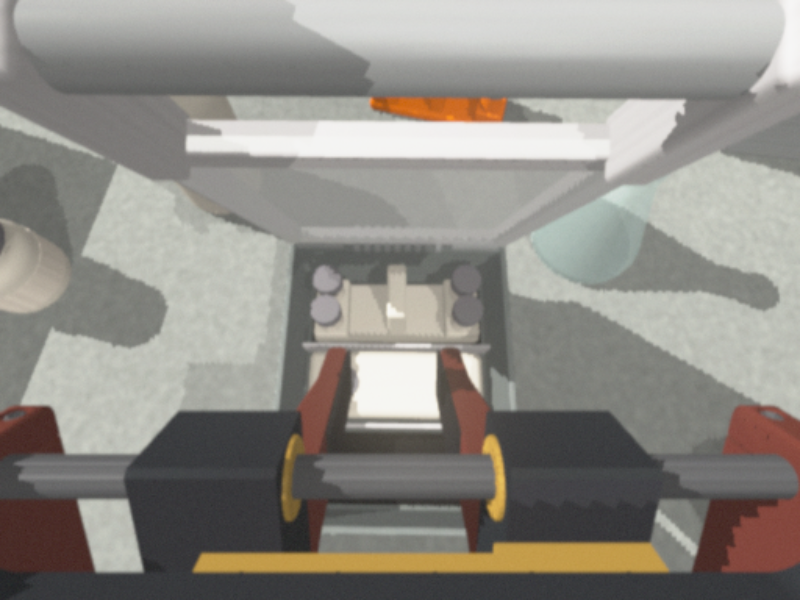

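Cassette A lies flat in the far bay, caps at (326,280), (326,310), (466,278) and (467,310), clear of the divider line at row 345. Next is B.

```bash
python3 -m jog '{"delta_rot":[[0,0,0],[-0.1,-0.262,0.183],[-0.1,-0.262,0.183],[-0.1,-0.262,0.183],[-0.1,-0.262,0.183]],"translation":[[0,-20,-45],[7,-70,-80],[7,-120,-110],[7,-160,-126],[7,-182,-126]],"hand":[-0.2,-0.2,-0.2,-0.2,-0.2]}'
python3 -m jog '{"delta_rot":[[0,0,0],[0,0,0],[0,0,0],[0,0,0],[0,0,0]],"translation":[[-112,-159,71],[-112,-159,71],[-112,-159,71],[-112,-159,71],[-112,-159,71]],"hand":[-0.2,-0.2,-0.2,-0.2,-0.2]}'
python3 - <<'E'
from h import *
chain([grasp(B,d2(20),130)])
c=optics.calibration("wrist");im=optics.get_image("wrist")
o=cv2.resize(im[:,:,::-1],(800,600))
for q in((-22,60,0),(-22,-60,0),(22,-60,0),(22,60,0),(18,0,56),(-18,0,56),(10.9,45.6,50),(-10.9,45.6,50),(10.9,-45.6,50),(-10.9,-45.6,50)):
    P=proj(c,se2(B,q))*800/512;print(q,P.round(0));cv2.drawMarker(o,tuple(int(k) for k in P),(0,0,255),1,8)
cv2.imwrite("pics/w5.png",o)
E
```

```text
t: 7.3
ee_pos: [543.5, 46.5, 175.5]
orientation: [-2.917, -0.162, -0.774]
ft_force: [-0.1, 0.3, -0.2]
width: 35.0
t: 7.8
ee_pos: [492.7, 145.8, 130.0]
orientation: [-2.941, -0.167, -0.703]
ft_force: [0.1, -0.4, -0.1]
width: 34.8
t [ -54. -178.  -27.] r [-0.156 -0.117  0.148]  rows>= 3.8  end [409. 314. 145.]
(-22, 60, 0) [ 95. 420.]
(-22, -60, 0) [246. 455.]
(22, -60, 0) [262. 393.]
(22, 60, 0) [113. 361.]
(18, 0, 56) [133. 383.]
(-18, 0, 56) [115. 442.]
(10.9, 45.6, 50) [ 71. 379.]
(-10.9, 45.6, 50) [ 60. 414.]
(10.9, -45.6, 50) [204. 409.]
(-10.9, -45.6, 50) [194. 445.]
```

View pics/w5.png

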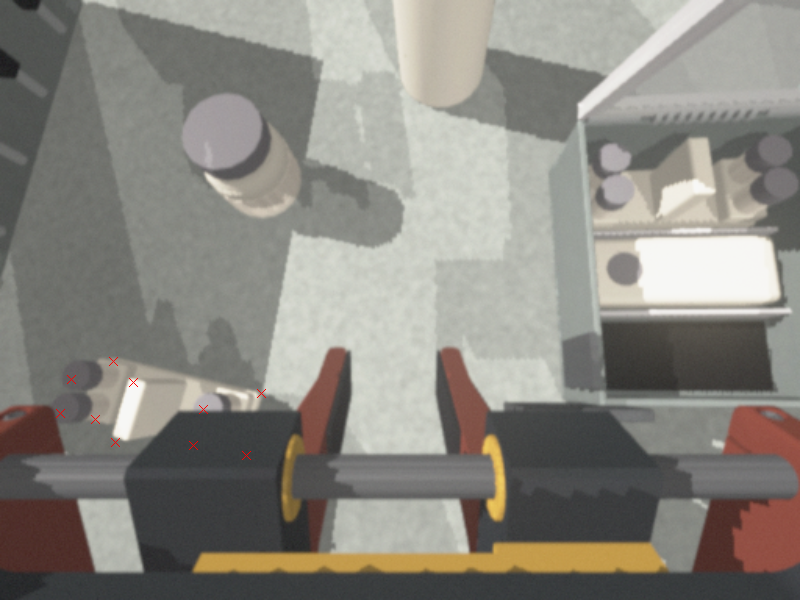

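Motion fell short, limited by joint speed. This view shows B with caps at (78,373), (66,407) and (206,402) and its far base corner at (262,388). I'll refit B and continue.

Run:
```python
from h import *
c=optics.calibration("wrist");k=512/800
obs=[("w",(q,),u*k,v*k) for q,u,v in(((10.9,45.6,50),79,374),((-10.9,45.6,50),67,407),((10.9,-45.6,50),207,402),((22,-60,10),262,388),((18,0,56),137,381))]
for p0 in (B,):
    x,r=fit({"w":c},obs,lambda p,q:se2(p,q),p0);print(x.round(3),r.round(1).tolist())
B2=tuple(x)
chain([grasp(B2,d2(20),140)])
```

```text
[ 4.51092e+02  3.08605e+02 -6.40000e-02] [[-1.3, -0.3], [-0.5, 0.6], [1.6, 0.5], [-0.6, 0.1], [1.2, -2.8]]
t [ -49. -176.  -36.] r [-0.155 -0.116  0.146]  rows>= 3.7  end [410. 311. 154.]
```

```bash
sed -i 's/;B=([^;]*)$/;B=(450.5,308.6,-.064)/' h.py; grep -n "B=(" h.py; python3 -m jog '{"delta_rot":[[-0.155,-0.116,0.146],[-0.155,-0.116,0.146],[-0.155,-0.116,0.146],[-0.155,-0.116,0.146],[-0.155,-0.116,0.146]],"translation":[[-49,-176,-36],[-49,-176,-36],[-49,-176,-36],[-49,-176,-36],[-49,-176,-36]],"hand":[-0.2,-0.2,-0.2,-0.2,-0.2]}'
python3 -m jog '{"delta_rot":[[0,0,0],[0,0,0]],"translation":[[0,0,0],[0,0,0]],"hand":[-0.2,-0.2]}'
python3 - <<'E'
from h import *
print(B)
c=optics.calibration("wrist");im=optics.get_image("wrist")
o=cv2.resize(im[:,:,::-1],(800,600))
for q in((-22,60,0),(-22,-60,0),(18,0,56),(-18,0,56),(10.9,45.6,50),(-10.9,45.6,50),(10.9,-45.6,50),(-10.9,-45.6,50)):
    P=proj(c,se2(B,q))*800/512;print(q,P.round(0));cv2.drawMarker(o,tuple(int(k) for k in P),(0,0,255),1,8)
cv2.imwrite("pics/w6.png",o[200:420,150:650])
chain([grasp(B,d2(20),100),grasp(B,d2(20),0)])
E
```

```text
26:A=(638.7,-276.1,-.277);B=(450.5,308.6,-.064)
t: 8.35
ee_pos: [439.0, 259.5, 155.4]
orientation: [-3.095, 0.074, -0.496]
ft_force: [1.1, 0.9, -0.5]
width: 35.2
t: 8.55
ee_pos: [439.5, 260.5, 156.0]
orientation: [-3.09, 0.067, -0.5]
ft_force: [-1.1, 0.1, 0.7]
width: 34.8
(450.5, 308.6, -0.064)
(-22, 60, 0) [257. 359.]
(-22, -60, 0) [410. 363.]
(18, 0, 56) [322. 309.]
(-18, 0, 56) [320. 364.]
(10.9, 45.6, 50) [255. 318.]
(-10.9, 45.6, 50) [254. 351.]
(10.9, -45.6, 50) [392. 321.]
(-10.9, -45.6, 50) [391. 354.]
t [-30. -50.  32.] r [-0.022  0.029  0.015]  rows>= 1.3  end [423. 310. 116.]
t [  0.   0. 100.] r [0. 0. 0.]  rows>= 2.0  end [457. 308.  22.]
```

View pics/w6.png

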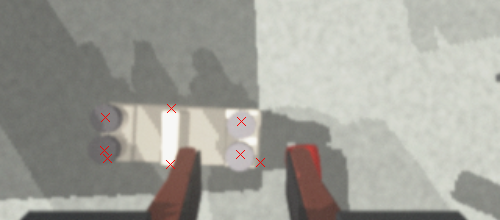

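Overlay coincides with caps and fin, so B is good to about 1 mm. I'll descend and grip.

```bash
python3 -m jog '{"delta_rot":[[-0.022,0.029,0.015],[-0.022,0.029,0.015],[-0.022,0.029,0.015],[-0.022,0.029,0.015]],"translation":[[-30,-50,32],[-30,-50,32],[-30,-50,32],[-30,-50,32]],"hand":[-0.2,-0.2,-0.2,-0.2]}'
python3 - <<'E'
from h import *
chain([grasp(B,d2(20),0,z=42)])
E
```

```text
t: 9.0
ee_pos: [443.1, 292.8, 131.6]
orientation: [-3.084, 0.051, -0.454]
ft_force: [0.9, 0.5, 0.1]
width: 35.4
t [-18. -13. 107.] r [-0.038  0.058  0.024]  rows>= 2.2  end [457. 308.  24.]
```

```bash
python3 -m jog '{"delta_rot":[[0,0,0],[0,0,0]],"translation":[[0,0,0],[0,0,0]],"hand":[-0.2,-0.2]}'
python3 - <<'E'
from h import *
print(get_obs()["qpos"].round(2),get_obs()["qvel"].round(2));p,Q=now()
print("lean",np.degrees(np.arcsin(Q[:2,2]@[np.cos(.064),-np.sin(.064)])),Q.round(2).tolist())
chain([grasp(B,d2(20),90,z=42),grasp(B,d2(20),0,z=42)])
E
```

```text
t: 9.2
ee_pos: [443.5, 293.6, 132.6]
orientation: [-3.082, 0.051, -0.457]
ft_force: [0.5, -0.3, -0.2]
width: 35.0
[ 0.66  0.35  2.07 -0.34  0.51  2.54] [ 0. -0. -0. -0. -0.  0.]
lean 16.766653341642915 [[0.96, -0.03, 0.29], [-0.04, -1.0, 0.02], [0.29, -0.03, -0.96]]
t [-24. -15.  18.] r [-0.039  0.056  0.024]  rows>= 0.7  end [426. 310. 109.]
t [-0.  0. 90.] r [0. 0. 0.]  rows>= 1.8  end [457. 308.  24.]
```

Joint 6 is at its limit (2.54). The half-turned grasp is equivalent, so I'll back off and turn −π about the tool z.

```bash
python3 -m jog '{"delta_rot":[[0,0,-0.15],[0,0,-0.3],[0,0,-0.45],[0,0,-0.6],[0,0,-0.75]],"translation":[[-6,0,-20],[-12,0,-40],[-15,0,-50],[-15,0,-50],[-15,0,-50]],"hand":[-0.2,-0.2,-0.2,-0.2,-0.2]}'
python3 -m jog '{"delta_rot":[[0,0,-0.15],[0,0,-0.3],[0,0,-0.45],[0,0,-0.6],[0,0,-0.75]],"translation":[[0,0,0],[0,0,0],[0,0,0],[0,0,0],[0,0,0]],"hand":[-0.2,-0.2,-0.2,-0.2,-0.2]}'
python3 -m jog '{"delta_rot":[[0,0,-0.15],[0,0,-0.3],[0,0,-0.45],[0,0,-0.6],[0,0,-0.75]],"translation":[[0,0,0],[0,0,0],[0,0,0],[0,0,0],[0,0,0]],"hand":[-0.2,-0.2,-0.2,-0.2,-0.2]}'
cat >> h.py <<'E'
F=np.diag([-1.,-1,1])
flip=lambda w:(w[0],w[1]@F)
E
python3 - <<'E'
from h import *
print(get_obs()["qpos"].round(2))
chain([flip(grasp(B,d2(20),100,z=42)),flip(grasp(B,d2(20),0,z=42))])
E
```

```text
t: 9.7
ee_pos: [414.6, 293.7, 176.8]
orientation: [2.83, 1.072, 0.433]
ft_force: [0.1, 0.1, -0.5]
width: 35.4
t: 10.2
ee_pos: [414.6, 293.5, 176.2]
orientation: [2.177, 1.975, 0.344]
ft_force: [0.1, 0.1, -0.2]
width: 34.8
t: 10.7
ee_pos: [414.6, 293.5, 176.2]
orientation: [1.275, 2.581, 0.216]
ft_force: [-0.1, -0.3, -0.5]
width: 34.8
[ 0.7   0.24  2.09 -0.31  0.6   0.28]
t [18.  2. 58.] r [ 0.012 -0.069 -0.86 ]  rows>= 5.8  end [423. 310. 118.]
t [ -0.  -0. 100.] r [0. 0. 0.]  rows>= 2.0  end [457. 308.  24.]
```

```bash
python3 -m jog '{"delta_rot":[[0,0,-0.15],[0,0,-0.3],[0,-0.02,-0.45],[0,-0.04,-0.6],[0.01,-0.06,-0.75]],"translation":[[0,0,0],[5,1,10],[10,2,30],[18,2,50],[18,2,58]],"hand":[-0.2,-0.2,-0.2,-0.2,-0.2]}'
python3 -m jog '{"delta_rot":[[0,0,-0.11],[0,0,-0.11]],"translation":[[0,0,0],[0,0,0]],"hand":[-0.2,-0.2]}'
python3 - <<'E'
from h import *
print(get_obs()["qpos"].round(2))
chain([flip(grasp(B,d2(20),100,z=42)),flip(grasp(B,d2(20),0,z=42))])
E
```

```text
t: 11.2
ee_pos: [422.1, 310.2, 116.8]
orientation: [0.249, 2.792, 0.014]
ft_force: [0.4, 0.4, 0.7]
width: 35.4
t: 11.4
ee_pos: [422.4, 310.3, 117.8]
orientation: [0.102, 2.801, -0.01]
ft_force: [0.8, 0.3, 0.3]
width: 34.9
[ 0.75  0.37  2.09 -0.53  0.5  -0.3 ]
t [-1.  0. -0.] r [ 0.002 -0.01  -0.009]  rows>= 0.1  end [423. 310. 118.]
t [ -0.  -0. 100.] r [0. 0. 0.]  rows>= 2.0  end [457. 308.  24.]
```

```bash
python3 -m jog '{"delta_rot":[[0.002,-0.01,-0.009],[0.002,-0.01,-0.009],[0.002,-0.01,-0.009],[0.002,-0.01,-0.009],[0.002,-0.01,-0.009]],"translation":[[-1,0,40],[-1,0,70],[-1,0,90],[-1,0,100],[-1,0,100]],"hand":[-0.2,-0.2,-0.2,-0.2,-0.2]}'
python3 - <<'E'
from h import *
print(get_obs()["qpos"].round(2))
chain([flip(grasp(B,d2(20),0,z=42))])
E
```

```text
t: 11.9
ee_pos: [456.8, 307.9, 23.1]
orientation: [0.096, 2.792, -0.015]
ft_force: [-0.5, -0.1, 0.0]
width: 35.2
[ 0.71  0.59  2.06 -0.82  0.33 -0.03]
t [-0.  0. -1.] r [-0.    -0.001 -0.005]  rows>= 0.0  end [457. 308.  24.]
```

```bash
python3 -m jog '{"delta_rot":[[0,0,0],[0,0,0],[0,0,0],[0,0,0]],"translation":[[0,0,0],[0,0,0],[0,0,0],[0,0,0]],"hand":[-1,-1,-1,-1]}'
python3 - <<'E'
from h import *
p,Q=now()
chain([(p+[-20,0,60],Q),((450,250,155),Q),flip(place(-60,60,125,20)),flip(place(-57,0,125,20))])
E
```

```text
t: 12.3
ee_pos: [457.1, 309.0, 24.9]
orientation: [0.092, 2.79, -0.013]
ft_force: [-1.5, 0.2, 6.0]
width: 12.1
t [ -2.  -1. -63.] r [0. 0. 0.]  rows>= 1.3  end [437. 309.  85.]
t [-40. -58. -60.] r [0. 0. 0.]  rows>= 1.8  end [450 250 155]
t [ -77. -213.   36.] r [-0.068  0.002 -0.194]  rows>= 4.6  end [520.  32. 147.]
t [ -3. -60.   1.] r [0. 0. 0.]  rows>= 1.2  end [531. -27. 147.]
```

```bash
python3 -m jog '{"delta_rot":[[0,0,0],[0,0,0],[0,0,0],[0,0,0],[0,0,0]],"translation":[[0,0,-20],[-2,-1,-63],[-15,-20,-90],[-30,-40,-110],[-42,-59,-123]],"hand":[-1,-1,-1,-1,-1]}'
python3 - <<'E'
from h import *
chain([flip(place(-60,60,127,20)),flip(place(-57,0,127,20))])
E
```

```text
t: 12.8
ee_pos: [450.3, 249.5, 155.8]
orientation: [0.091, 2.79, -0.012]
ft_force: [-0.1, 0.4, -1.8]
width: 11.8
t [ -77. -213.   34.] r [-0.068  0.002 -0.193]  rows>= 4.6  end [520.  32. 149.]
t [ -3. -60.   1.] r [0. 0. 0.]  rows>= 1.2  end [531. -27. 149.]
```

```bash
python3 -m jog '{"delta_rot":[[-0.068,0.002,-0.193],[-0.068,0.002,-0.193],[-0.068,0.002,-0.193],[-0.068,0.002,-0.193],[-0.068,0.002,-0.193]],"translation":[[-77,-213,34],[-77,-213,34],[-77,-213,34],[-77,-213,34],[-77,-213,34]],"hand":[-1,-1,-1,-1,-1]}'
python3 - <<'E'
from h import *
chain([flip(place(-57,0,127,20))])
E
```

```text
t: 13.3
ee_pos: [507.8, 69.1, 148.9]
orientation: [-0.197, 2.788, 0.033]
ft_force: [1.2, 0.8, -0.6]
width: 11.6
t [ -9. -99.   3.] r [-0.    -0.001  0.001]  rows>= 2.0  end [531. -27. 149.]
```

```bash
python3 -m jog '{"delta_rot":[[0,0,0],[0,0,0],[0,0,0],[0,0,0],[0,0,0]],"translation":[[-9,-50,3],[-9,-99,3],[-9,-99,3],[-9,-99,3],[-9,-99,3]],"hand":[-1,-1,-1,-1,-1]}'
python3 - <<'E'
from h import *
chain([flip(place(-54,0,75,20)),flip(place(-54,0,38,20)),flip(place(-54,0,12,20)),flip(place(-54,0,9.5,20))])
E
```

```text
t: 13.8
ee_pos: [530.3, -25.5, 148.8]
orientation: [-0.195, 2.789, 0.034]
ft_force: [1.0, 0.2, -1.6]
width: 11.7
t [14. -2. 50.] r [-0.    -0.003 -0.   ]  rows>= 1.0  end [534. -27.  97.]
t [13.  0. 35.] r [0. 0. 0.]  rows>= 0.7  end [534. -27.  60.]
t [ 9.  0. 24.] r [0. 0. 0.]  rows>= 0.5  end [534. -27.  34.]
t [1. 0. 2.] r [0. 0. 0.]  rows>= 0.1  end [534. -27.  32.]
```

```bash
python3 -m jog '{"delta_rot":[[0,-0.003,0],[0,-0.003,0],[0,-0.003,0],[0,-0.003,0],[0,-0.003,0]],"translation":[[7,-1,25],[14,-2,50],[20,-2,66],[27,-2,85],[27,-2,85]],"hand":[-1,-1,-1,-1,-1]}'
python3 - <<'E'
from h import *
chain([flip(place(-54,0,14,20)),flip(place(-54,0,9.5,20))])
c=optics.calibration("wrist");im=optics.get_image("wrist");print(get_obs()["ft_force"].round(1))
o=cv2.resize(im[:,:,::-1],(800,600))
for q in((-80,66,5),(-80,-66,5),(-80,-66,67),(-80,66,67),(-28.5,-66,25),(-28.5,66,25)):
    P=proj(c,se2(CASE,q))*800/512;cv2.drawMarker(o,tuple(int(k) for k in P),(0,0,255),1,10)
cv2.imwrite("pics/w7.png",o)
E
```

```text
t: 14.3
ee_pos: [533.1, -25.5, 57.8]
orientation: [-0.199, 2.789, 0.036]
ft_force: [0.1, -0.2, -1.7]
width: 11.8
t [ 6. -1. 20.] r [ 0.001 -0.003  0.002]  rows>= 0.4  end [534. -27.  36.]
t [2. 0. 4.] r [0. 0. 0.]  rows>= 0.1  end [534. -27.  32.]
[ 0.2  0.6 -1.6]
```

View pics/w7.png

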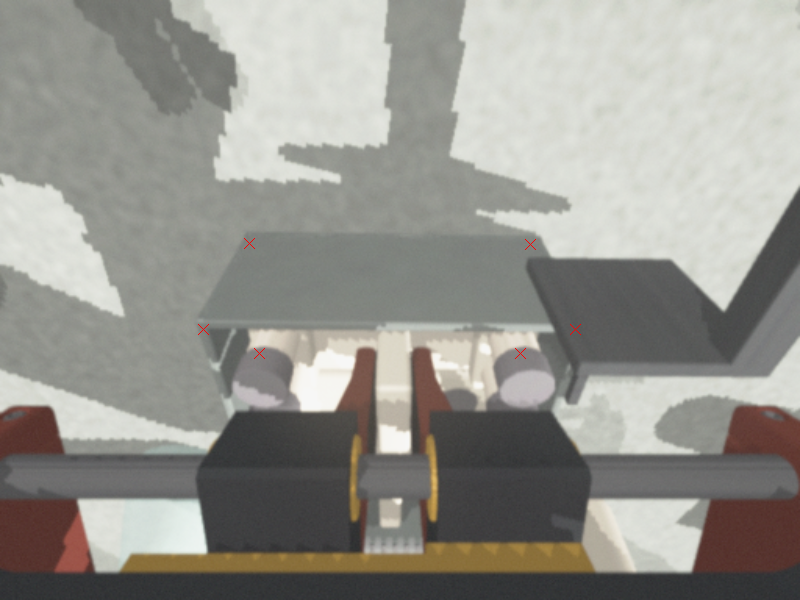

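The near wall's rim at row 325 matches the overlay. The cassette is inside it with no contact force, so I lower on.

```bash
python3 -m jog '{"delta_rot":[[0,0,0],[0,0,0],[0,0,0]],"translation":[[3,-1,10],[6,-1,20],[6,-1,20]],"hand":[-1,-1,-1]}'
python3 -m jog '{"delta_rot":[[0,0,0],[0,0,0]],"translation":[[1,0,2],[2,0,4]],"hand":[-1,-1]}'
python3 - <<'E'
from h import *
chain([flip(place(-54,0,9.5,20))])
E
```

```text
t: 14.65
ee_pos: [536.2, -27.5, 39.3]
orientation: [-0.197, 2.785, 0.035]
ft_force: [0.8, 0.0, -2.0]
width: 12.1
t: 14.85
ee_pos: [536.3, -28.4, 35.6]
orientation: [-0.196, 2.783, 0.033]
ft_force: [0.5, -0.1, -0.7]
width: 11.5
t [3. 2. 3.] r [-0.001  0.003  0.   ]  rows>= 0.1  end [534. -27.  32.]
```

```bash
python3 -m jog '{"delta_rot":[[0,0,0],[0,0,0],[0,0,0]],"translation":[[2,1,2],[3,1,3],[3,1,4]],"hand":[-1,-1,-1]}'
python3 -m jog '{"delta_rot":[[0,0,0],[0,0,0]],"translation":[[0,0,1],[1,0,2]],"hand":[-1,-1]}'
```

```text
t: 15.15
ee_pos: [534.5, -27.7, 31.8]
orientation: [-0.194, 2.783, 0.034]
ft_force: [-15.4, -1.8, 35.9]
width: 12.0
t: 15.35
ee_pos: [535.0, -27.7, 31.1]
orientation: [-0.194, 2.783, 0.032]
ft_force: [-14.3, 0.5, 40.3]
width: 11.8
```

Contact at 7 mm again, on the pad. I'll release, back out, and turn 90° for the bolt.

```bash
python3 -m jog '{"delta_rot":[[0,0,0],[0,0,0],[0,0,0],[0,0,0],[0,0,0]],"translation":[[-1,0,-4],[-1,0,-4],[-1,0,-4],[-1,0,-4],[-1,0,-4]],"hand":[-1,-0.5,-0.2,-0.2,-0.2]}'
python3 -m jog '{"delta_rot":[[0,0,0],[0,0,0],[0,0,0],[0,0,0],[0,0,0]],"translation":[[0,0,-15],[0,0,-50],[0,0,-90],[0,0,-130],[0,0,-170]],"hand":[-0.2,-0.2,-0.2,-0.2,0]}'
cat >> h.py <<'E'
def rod(th,y,lean=0,back=0,dr=0): # TCP gripping the rod at case y, lid angle th, jaws across it; lean tips the body to the robot
    x=84-(210+dr)*np.cos(th)+3*np.sin(th);z=67+(210+dr)*np.sin(th)+3*np.cos(th)
    T=rot(CASE[2],lean)@F@R.from_euler("z",90,degrees=True).as_matrix()
    return se2(CASE,(x,y,z))+T[:,2]*(18.7-back),T
E
python3 - <<'E'
from h import *
print(get_obs()["qpos"].round(2))
T=rod(1.25,12)[1]
chain([(se2(CASE,(-90,0,340)),T),rod(1.25,12,back=80),rod(1.25,12)])
E
```

```text
t: 15.85
ee_pos: [533.9, -27.8, 32.2]
orientation: [-0.194, 2.787, 0.032]
ft_force: [-0.1, -0.2, -0.2]
width: 34.6
t: 16.35
ee_pos: [475.4, -35.7, 193.1]
orientation: [-0.194, 2.788, 0.032]
ft_force: [1.0, 0.2, 1.2]
width: 40.5
[-0.17  0.13  2.19  0.21  0.5  -2.05]
t [ -66.    0. -132.] r [0.271 0.274 1.553]  rows>= 10.7  end [492. -33. 340.]
t [ 12. 111.  11.] r [0. 0. 0.]  rows>= 2.2  end [600.  -5. 329.]
t [ 0.  0. 80.] r [0. 0. 0.]  rows>= 1.6  end [600.  -5. 249.]
```

```bash
python3 -m jog '{"delta_rot":[[0.025,0.025,0.144],[0.05,0.05,0.288],[0.075,0.075,0.43],[0.1,0.1,0.57],[0.125,0.127,0.715]],"translation":[[-20,0,-40],[-40,0,-80],[-66,0,-132],[-66,0,-132],[-66,0,-132]],"hand":[0.1,0.2,0.2,0.2,0.2]}'
python3 - <<'E'
from h import *
print(get_obs()["qpos"].round(2))
chain([rod(1.25,12,back=85)])
chain([(se2(CASE,(-90,0,340)),rod(1.25,12)[1])])
E
```

```text
t: 16.85
ee_pos: [494.9, -32.9, 342.5]
orientation: [0.819, 2.811, 0.022]
ft_force: [-0.4, 0.1, -0.4]
width: 53.1
[-0.07 -0.01  1.91 -0.03  1.03 -1.06]
t [-70.  78.  29.] r [0.156 0.156 0.86 ]  rows>= 5.9  end [600.  -5. 334.]
t [ 3. -1.  2.] r [0.156 0.156 0.86 ]  rows>= 5.9  end [492. -33. 340.]
```

```bash
python3 -m jog '{"delta_rot":[[0.026,0.026,0.143],[0.052,0.052,0.287],[0.078,0.078,0.43],[0.104,0.104,0.573],[0.13,0.13,0.717]],"translation":[[0,0,0],[0,0,0],[0,0,0],[0,0,0],[0,0,0]],"hand":[0.2,0.2,0.2,0.2,0.2]}'
python3 -m jog '{"delta_rot":[[0.026,0.026,0.143],[0.026,0.026,0.143]],"translation":[[0,0,0],[0,0,0]],"hand":[0.2,0.2]}'
python3 - <<'E'
from h import *
print(get_obs()["qpos"].round(2))
chain([rod(1.25,12,back=75),rod(1.25,12)])
E
```

```text
t: 17.35
ee_pos: [493.0, -32.8, 338.4]
orientation: [1.867, 2.489, -0.002]
ft_force: [0.4, 0.5, -0.1]
width: 52.7
t: 17.55
ee_pos: [493.5, -33.2, 338.2]
orientation: [-2.052, -2.372, 0.006]
ft_force: [0.3, -0.3, -0.1]
width: 52.7
[-0.09  0.11  1.78 -0.    1.26 -0.24]
t [ 12. 110.  14.] r [-0.006 -0.001  0.004]  rows>= 2.2  end [600.  -5. 324.]
t [ 0.  0. 75.] r [0. 0. 0.]  rows>= 1.5  end [600.  -5. 249.]
```

```bash
python3 -m jog '{"delta_rot":[[0,0,0],[0,0,0],[0,0,0],[0,0,0],[0,0,0]],"translation":[[6,45,7],[12,90,14],[12,110,14],[12,110,14],[12,110,14]],"hand":[0.2,0.2,0.2,0.2,0.2]}'
python3 -m jog '{"delta_rot":[[0,0,0],[0,0,0],[0,0,0],[0,0,0],[0,0,0]],"translation":[[0,0,30],[0,0,55],[0,0,75],[0,0,75],[0,0,75]],"hand":[0.2,0.2,0.2,0.2,0.2]}'
python3 -m jog '{"delta_rot":[[0,0,0],[0,0,0],[0,0,0],[0,0,0],[0,0,0]],"translation":[[0,0,0],[0,0,0],[0,0,0],[0,0,0],[0,0,0]],"hand":[0,-0.3,-1,-1,-1]}'
python3 - <<'E'
from h import *
chain([rod(1.25,12),rod(1.25,-20)])
E
```

```text
t: 18.05
ee_pos: [599.4, -5.1, 323.5]
orientation: [-2.048, -2.377, 0.007]
ft_force: [0.2, -1.8, -0.8]
width: 52.8
t: 18.55
ee_pos: [599.1, -5.5, 250.0]
orientation: [-2.051, -2.375, 0.005]
ft_force: [0.2, -0.4, 1.1]
width: 52.7
t: 19.05
ee_pos: [600.0, -5.2, 249.5]
orientation: [-2.052, -2.375, 0.004]
ft_force: [5.1, 1.0, -3.2]
width: 15.9
t [-0.  0.  1.] r [-0.004 -0.     0.006]  rows>= 0.0  end [600.  -5. 249.]
t [-32.   0.   0.] r [0. 0. 0.]  rows>= 0.6  end [605. -37. 249.]
```

```bash
python3 -m jog '{"delta_rot":[[0,0,0],[0,0,0],[0,0,0],[0,0,0],[0,0,0]],"translation":[[-5,0,0],[-10,0,0],[-16,0,0],[-20,0,0],[-20,0,0]],"hand":[-1,-1,-1,-1,-1]}'
python3 -m jog '{"delta_rot":[[0,0,0],[0,0,0],[0,0,0],[0,0,0],[0,0,0]],"translation":[[-4,0,0],[-8,0,0],[-11,0,0],[-11,0,0],[-11,0,0]],"hand":[-1,-1,-1,-1,-1]}'
```

```text
t: 19.55
ee_pos: [601.9, -19.4, 249.2]
orientation: [-2.047, -2.367, -0.005]
ft_force: [-1.0, 27.5, 3.4]
width: 13.4
t: 20.05
ee_pos: [603.6, -30.7, 248.9]
orientation: [-2.047, -2.369, -0.004]
ft_force: [0.6, 25.5, 2.0]
width: 13.0
```

Unexpected 25 N along the rod: either it met its stop early or it is slipping in the grip. I'll check the rod's end numerically with intensity profiles along the rod, before and now.

Run:
```python
from h import *
c=optics.calibration("scene");a=cv2.imread("pics/scene0.png");b=optics.get_image("scene")[:,:,::-1].copy();cv2.imwrite("pics/scene1.png",b)
th=1.25;x=84-210*np.cos(th)+3*np.sin(th);z=67+210*np.sin(th)+3*np.cos(th)
ys=np.arange(-120,126,4)
P=proj(c,[se2(CASE,(x,y,z)) for y in ys]).astype(np.float32)
for dv in(-1,1):
  g=[cv2.remap(cv2.cvtColor(i,cv2.COLOR_BGR2GRAY),P[:,0],P[:,1]+dv,1).ravel() for i in(a,b)]
  print(dv,[(int(y),int(u),int(v)) for y,u,v in zip(ys,*g)])
print(P[0],P[-1])
```

```text
-1 [(-120, 139, 142), (-116, 137, 137), (-112, 136, 138), (-108, 91, 91), (-104, 76, 75), (-100, 80, 83), (-96, 118, 119), (-92, 118, 119), (-88, 101, 101), (-84, 71, 71), (-80, 104, 82), (-76, 115, 88), (-72, 111, 92), (-68, 82, 91), (-64, 131, 99), (-60, 148, 104), (-56, 148, 98), (-52, 146, 93), (-48, 142, 92), (-44, 143, 51), (-40, 145, 43), (-36, 146, 47), (-32, 146, 49), (-28, 144, 48), (-24, 143, 44), (-20, 145, 46), (-16, 148, 48), (-12, 146, 48), (-8, 143, 40), (-4, 144, 49), (0, 147, 48), (4, 147, 46), (8, 146, 46), (12, 144, 41), (16, 146, 45), (20, 147, 49), (24, 147, 48), (28, 146, 66), (32, 145, 147), (36, 145, 146), (40, 147, 148), (44, 147, 148), (48, 145, 147), (52, 122, 121), (56, 109, 118), (60, 145, 145), (64, 150, 147), (68, 156, 155), (72, 145, 148), (76, 146, 150), (80, 146, 151), (84, 144, 150), (88, 145, 160), (92, 145, 140), (96, 146, 123), (100, 158, 123), (104, 144, 123), (108, 122, 123), (112, 122, 124), (116, 124, 125), (120, 124, 127), (124, 122, 123)]
1 [(-120, 131, 132), (-116, 130, 133), (-112, 137, 139), (-108, 100, 102), (-104, 76, 78), (-100, 57, 
[... 233 characters left out ...]
, 44), (-36, 107, 47), (-32, 107, 40), (-28, 110, 37), (-24, 109, 38), (-20, 108, 37), (-16, 107, 38), (-12, 108, 37), (-8, 112, 35), (-4, 108, 37), (0, 110, 36), (4, 109, 35), (8, 111, 35), (12, 112, 38), (16, 111, 51), (20, 111, 61), (24, 111, 51), (28, 113, 98), (32, 112, 110), (36, 113, 109), (40, 112, 108), (44, 114, 109), (48, 115, 109), (52, 113, 106), (56, 120, 126), (60, 144, 145), (64, 149, 151), (68, 121, 118), (72, 116, 111), (76, 117, 111), (80, 116, 113), (84, 119, 111), (88, 117, 129), (92, 117, 122), (96, 118, 124), (100, 132, 124), (104, 134, 123), (108, 121, 123), (112, 123, 124), (116, 124, 126), (120, 122, 123), (124, 121, 125)]
[261.6675  166.70859] [368.76193 179.19379]
```

The rod end went from y≈103 to ≈91, so the bolt moved only about 12 mm (to q≈18) and the grip slipped for the rest. I'll wait to see whether the force relaxes.

```bash
cat > bolt.py <<'E'
from h import *
import sys
c=optics.calibration("scene");b=optics.get_image("scene")
th=float(sys.argv[1]) if len(sys.argv)>1 else 1.25
x=84-210*np.cos(th)+3*np.sin(th);z=67+210*np.sin(th)+3*np.cos(th)
ys=np.arange(66,116,2);P=proj(c,[se2(CASE,(x,y,z)) for y in ys]).astype(np.float32)
g=cv2.cvtColor(b,cv2.COLOR_RGB2GRAY)
for dv in(-1,0):print([(int(y),int(v)) for y,v in zip(ys,cv2.remap(g,P[:,0],P[:,1]+dv,1).ravel())])
E
python3 -m jog '{"delta_rot":[[0,0,0],[0,0,0],[0,0,0],[0,0,0],[0,0,0]],"translation":[[0,0,0],[0,0,0],[0,0,0],[0,0,0],[0,0,0]],"hand":[-1,-1,-1,-1,-1]}'; python3 bolt.py
python3 - <<'E'
from h import *
o=get_obs();print(o["moment"],o["qpos"].round(2));chain([rod(1.25,12)])
E
```

```text
t: 20.6
ee_pos: [603.6, -30.7, 248.9]
orientation: [-2.047, -2.369, -0.004]
ft_force: [1.1, 25.2, 1.7]
width: 13.3
[(66, 160), (68, 155), (70, 149), (72, 147), (74, 148), (76, 150), (78, 150), (80, 150), (82, 151), (84, 150), (86, 152), (88, 160), (90, 156), (92, 140), (94, 126), (96, 123), (98, 124), (100, 125), (102, 124), (104, 125), (106, 124), (108, 123), (110, 123), (112, 124), (114, 123)]
[(66, 151), (68, 141), (70, 134), (72, 132), (74, 133), (76, 134), (78, 134), (80, 133), (82, 136), (84, 135), (86, 139), (88, 147), (90, 145), (92, 131), (94, 122), (96, 122), (98, 124), (100, 123), (102, 125), (104, 124), (106, 124), (108, 123), (110, 123), (112, 123), (114, 124)]
[ 3.93764097 -0.14034811 -0.18454997] [-0.07  0.37  1.65  0.01  1.13 -0.22]
t [26.  0.  1.] r [-0.006 -0.01   0.006]  rows>= 0.5  end [600.  -5. 249.]
```

Run:
```python
from h import *
w=optics.get_image("wrist")[:,:,::-1];s=optics.get_image("scene")[:,:,::-1];d=optics.get_image("side")[:,:,::-1]
o=np.zeros((600,800,3),np.uint8)
o[:300,:400]=cv2.resize(w,(400,300))
o[:300,400:]=cv2.resize(s[140:260,230:390],(400,300),interpolation=cv2.INTER_CUBIC)
o[300:,:400]=cv2.resize(d[90:210,150:310],(400,300),interpolation=cv2.INTER_CUBIC)
o[300:,400:]=cv2.resize(d[170:290,150:310],(400,300),interpolation=cv2.INTER_CUBIC)
cv2.imwrite("pics/last.png",o)
```

```text
(no output)
```

View pics/last.png

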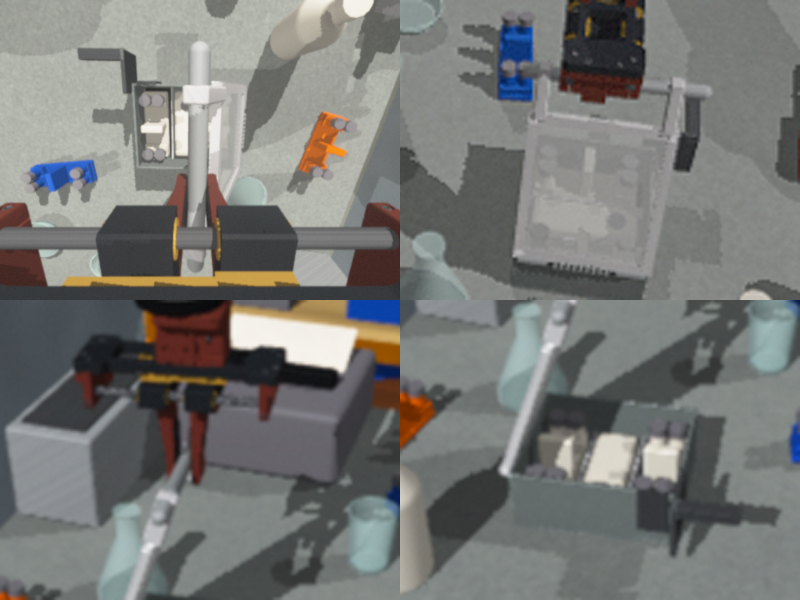

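The last picture shows both cassettes flat in the case and the fingers correctly round the rod, with the rod end about 31 mm past the +y arm. So the bolt is partly drawn. I'll regrip further to +y, a bit deeper, and pull in small steps.

```bash
python3 -m jog '{"delta_rot":[[0,0,0],[0,0,0],[0,0,0],[0,0,0],[0,0,0]],"translation":[[6,0,0],[6,0,0],[6,0,0],[20,0,0],[42,0,0]],"hand":[-1,-0.4,-0.3,-0.3,-0.3]}'
python3 -m jog '{"delta_rot":[[0,0,0],[0,0,0],[0,0,0],[0,0,0],[0,0,0]],"translation":[[0,0,0],[0,0,0],[0,0,0],[0,0,0],[0,0,0]],"hand":[-0.3,-1,-1,-1,-1]}'
python3 -m jog '{"delta_rot":[[0,0,0],[0,0,0],[0,0,0]],"translation":[[-2,0,0],[-4,0,0],[-4,0,0]],"hand":[-1,-1,-1]}'
python3 -m jog '{"delta_rot":[[0,0,0],[0,0,0],[0,0,0]],"translation":[[-2,0,0],[-4,0,0],[-4,0,0]],"hand":[-1,-1,-1]}'
python3 -m jog '{"delta_rot":[[0,0,0],[0,0,0],[0,0,0]],"translation":[[-2,0,0],[-4,0,0],[-4,0,0]],"hand":[-1,-1,-1]}'
python3 bolt.py
```

```text
t: 21.3
ee_pos: [597.6, 5.1, 249.0]
orientation: [-2.054, -2.372, 0.007]
ft_force: [0.1, -0.5, -0.8]
width: 30.2
t: 21.8
ee_pos: [599.0, 5.3, 249.3]
orientation: [-2.053, -2.375, 0.003]
ft_force: [5.0, 1.7, -2.6]
width: 13.0
t: 22.1
ee_pos: [598.7, 3.7, 249.2]
orientation: [-2.05, -2.371, 0.001]
ft_force: [2.8, 10.4, 0.0]
width: 13.3
t: 22.4
ee_pos: [598.5, 3.5, 249.1]
orientation: [-2.047, -2.368, -0.005]
ft_force: [0.3, 26.6, -0.3]
width: 13.5
t: 22.7
ee_pos: [599.1, -0.3, 249.1]
orientation: [-2.046, -2.369, -0.005]
ft_force: [-0.2, 27.2, -0.4]
width: 13.4
[(66, 152), (68, 154), (70, 148), (72, 146), (74, 146), (76, 148), (78, 148), (80, 149), (82, 146), (84, 149), (86, 153), (88, 159), (90, 156), (92, 141), (94, 127), (96, 124), (98, 124), (100, 124), (102, 124), (104, 124), (106, 124), (108, 124), (110, 124), (112, 124), (114, 125)]
[(66, 146), (68, 136), (70, 132), (72, 132), (74, 131), (76, 132), (78, 132), (80, 133), (82, 132), (84, 132), (86, 137), (88, 146), (90, 145), (92, 132), (94, 124), (96, 123), (98, 124), (100, 123), (102, 124), (104, 125), (106, 125), (108, 125), (110, 124), (112, 124), (114, 124)]
```

The rod is at its stop: its end at y≈91 agrees with the keeper at y=100 (strike beyond 8 mm, hold from 15 mm). So bolt ≈ 0 now, and the rod isn't centred on the grip point as I had assumed. I'll unload and swing the lid down.

```bash
python3 -m jog '{"delta_rot":[[0,0,0],[0,0,0],[0,0,0]],"translation":[[3,0,0],[5,0,0],[5,0,0]],"hand":[-1,-1,-1]}'
cat >> h.py <<'E'
def arc(th0,th1,n,y,l0,l1):
    s=rod(th0,y,l0)
    for k in range(1,n+1):
        f=k/n;P,T=rod(th0+f*(th1-th0),y,l0+f*(l1-l0))
        print((s[1].T@(P-s[0])).round(1).tolist(),R.from_matrix(s[1].T@T).as_rotvec().round(3).tolist())
E
python3 - <<'E'
from h import *
p,Q=now();g=p-18.7*Q[:,2]
c,s=np.cos(CASE[2]),np.sin(CASE[2]);d=g-[CASE[0],CASE[1],0];print("grip in case",c*d[0]+s*d[1],-s*d[0]+c*d[1],d[2])
y=-s*d[0]+c*d[1]
chain([rod(1.25,y)])
L=d2(30);t=[1.25,.95,.65,.35,.05,-.02]
for i in range(4): print(i);arc(t[i],t[i+1],5,y,L*i/4,L*(i+1)/4)
E
```

```text
t: 23.05
ee_pos: [599.3, 0.1, 249.2]
orientation: [-2.05, -2.374, 0.003]
ft_force: [4.6, 8.2, -1.3]
width: 12.9
grip in case 20.57666960000278 17.485764414414263 267.9416865846769
t [-0.  0.  1.] r [-0.004 -0.002  0.006]  rows>= 0.1  end [599.   0. 249.]
0
[-0.0, -11.4, 4.2] [-0.026, -0.0, 0.0]
[0.0, -22.5, 9.0] [-0.052, -0.0, 0.0]
[0.0, -33.4, 14.5] [-0.079, -0.0, 0.0]
[0.0, -43.8, 20.7] [-0.105, -0.0, 0.0]
[0.0, -53.9, 27.5] [-0.131, -0.0, -0.0]
1
[0.0, -10.5, 6.1] [-0.026, -0.0, 0.0]
[0.0, -20.7, 12.8] [-0.052, -0.0, 0.0]
[0.0, -30.4, 20.2] [-0.079, -0.0, 0.0]
[0.0, -39.7, 28.1] [-0.105, -0.0, 0.0]
[0.0, -48.4, 36.6] [-0.131, -0.0, 0.0]
2
[-0.0, -9.3, 7.9] [-0.026, -0.0, -0.0]
[-0.0, -18.2, 16.3] [-0.052, -0.0, -0.0]
[0.0, -26.5, 25.3] [-0.079, -0.0, 0.0]
[0.0, -34.3, 34.7] [-0.105, -0.0, 0.0]
[0.0, -41.5, 44.6] [-0.131, -0.0, -0.0]
3
[0.0, -7.9, 9.4] [-0.026, -0.0, -0.0]
[0.0, -15.2, 19.3] [-0.052, -0.0, 0.0]
[0.0, -21.9, 29.6] [-0.079, -0.0, 0.0]
[0.0, -28.0, 40.3] [-0.105, -0.0, -0.0]
[0.0, -33.4, 51.4] [-0.131, -0.0, 0.0]
```

```bash
python3 -m jog '{"delta_rot":[[-0.026,0,0],[-0.052,0,0],[-0.079,0,0],[-0.105,0,0],[-0.131,0,0]],"translation":[[0,-11.4,4.2],[0,-22.5,9],[0,-33.4,14.5],[0,-43.8,20.7],[0,-53.9,27.5]],"hand":[-1,-1,-1,-1,-1]}'
python3 - <<'E'
from h import *
chain([rod(.95,17.5,d2(7.5))])
E
```

```text
t: 23.55
ee_pos: [546.5, -7.2, 222.4]
orientation: [1.998, 2.311, 0.155]
ft_force: [9.2, 15.0, -6.2]
width: 13.1
t [-0. -1.  1.] r [-0.    -0.004  0.005]  rows>= 0.0  end [546.  -7. 221.]
```

```bash
python3 -m jog '{"delta_rot":[[-0.026,0,0],[-0.052,0,0],[-0.079,0,0],[-0.105,0,0],[-0.131,0,0]],"translation":[[1,-10.5,6.1],[1,-20.7,12.8],[1,-30.4,20.2],[1,-39.7,28.1],[1,-48.4,36.6]],"hand":[-1,-1,-1,-1,-1]}'
python3 -m jog '{"delta_rot":[[-0.026,0,0],[-0.052,0,0],[-0.079,0,0],[-0.105,0,0],[-0.131,0,0]],"translation":[[0,-9.3,7.9],[0,-18.2,16.3],[0,-26.5,25.3],[0,-34.3,34.7],[0,-41.5,44.6]],"hand":[-1,-1,-1,-1,-1]}'
python3 - <<'E'
from h import *
chain([rod(.35,17.5,d2(22.5)),rod(.05,17.5,d2(30)),rod(-.01,17.5,d2(30))])
E
```

```text
t: 24.05
ee_pos: [504.2, -13.4, 180.7]
orientation: [1.934, 2.236, 0.297]
ft_force: [8.3, 12.9, -0.2]
width: 13.2
t: 24.55
ee_pos: [475.6, -18.4, 127.0]
orientation: [1.866, 2.16, 0.429]
ft_force: [11.7, 20.2, 1.2]
width: 13.3
t [ 1. -1.  2.] r [-0.    -0.002  0.005]  rows>= 0.1  end [475. -17. 125.]
t [  0. -33.  51.] r [-0.131 -0.     0.   ]  rows>= 1.2  end [464. -19.  64.]
t [-0. -7. 11.] r [0. 0. 0.]  rows>= 0.3  end [464. -19.  52.]
```

```bash
python3 -m jog '{"delta_rot":[[-0.026,0,0],[-0.052,0,0],[-0.079,0,0],[-0.105,0,0],[-0.131,0,0]],"translation":[[0,-8,10],[0,-15.5,20],[0,-22.5,31],[0,-29,42],[0,-34,53]],"hand":[-1,-1,-1,-1,-1]}'
python3 -m jog '{"delta_rot":[[0,0,0],[0,0,0],[0,0,0],[0,0,0]],"translation":[[0,-3,5],[0,-5,9],[0,-7,12],[0,-7,12]],"hand":[-1,-1,-1,-1]}'
python3 - <<'E'
from h import *
chain([rod(0,17.5,d2(30)),rod(-.02,17.5,d2(30))])
E
```

```text
t: 25.05
ee_pos: [465.7, -8.3, 92.2]
orientation: [1.834, 2.144, 0.543]
ft_force: [-6.7, -1.8, 7.4]
width: 13.2
t: 25.45
ee_pos: [463.8, -9.3, 77.8]
orientation: [1.837, 2.143, 0.537]
ft_force: [-7.3, -9.2, 5.8]
width: 13.2
t [-10. -12.  20.] r [-0.064 -0.043  0.002]  rows>= 0.5  end [464. -19.  54.]
t [ 0. -2.  4.] r [0. 0. 0.]  rows>= 0.1  end [464. -19.  50.]
```

```bash
python3 - <<'E'
from h import *
print(get_obs()["qpos"].round(3)); p,Q=now();print(Q.round(2))
E
python3 bolt.py 0.11
```

```text
[-0.161  0.394  2.351  1.758  0.176 -2.037]
[[-0.16  0.89  0.43]
 [ 0.99  0.13  0.1 ]
 [ 0.04  0.44 -0.9 ]]
[(66, 179), (68, 172), (70, 152), (72, 141), (74, 139), (76, 139), (78, 142), (80, 141), (82, 143), (84, 147), (86, 147), (88, 147), (90, 146), (92, 145), (94, 144), (96, 147), (98, 154), (100, 163), (102, 133), (104, 99), (106, 75), (108, 74), (110, 74), (112, 73), (114, 70)]
[(66, 179), (68, 168), (70, 145), (72, 137), (74, 135), (76, 135), (78, 135), (80, 134), (82, 133), (84, 132), (86, 133), (88, 133), (90, 133), (92, 135), (94, 137), (96, 139), (98, 145), (100, 147), (102, 119), (104, 91), (106, 75), (108, 73), (110, 72), (112, 71), (114, 69)]
```

Leaning 30° drove joint 5 to its limit (0.18) and the wrist swung, dragging the bolt out to about 10 mm. I'll raise the lid a bit, take the lean off, draw the bolt back again, and close with a nearly vertical tool.

Run:
```python
from h import *
chain([rod(.22,26,d2(22)),rod(.35,26,d2(10))])
```

```text
t [ -0.  11. -18.] r [ 0.075 -0.042  0.005]  rows>= 0.6  end [466. -10.  98.]
t [ -0.  13. -22.] r [ 0.209  0.    -0.   ]  rows>= 1.4  end [470. -10. 123.]
```

```bash
python3 -m jog '{"delta_rot":[[0.03,-0.01,0],[0.06,-0.03,0],[0.075,-0.042,0.005],[0.075,-0.042,0.005],[0.075,-0.042,0.005]],"translation":[[0,3,-6],[0,7,-12],[0,11,-18],[0,11,-18],[0,11,-18]],"hand":[-1,-1,-1,-1,-1]}'
python3 - <<'E'
from h import *
print(get_obs()["qpos"].round(3)); 
chain([rod(.35,26,d2(10))])
E
```

```text
t: 26.0
ee_pos: [465.7, -6.2, 97.0]
orientation: [1.873, 2.168, 0.441]
ft_force: [-2.3, 1.3, 5.7]
width: 13.3
[-0.112  0.331  2.303  0.697  0.172 -0.927]
t [ -4.  13. -23.] r [ 0.215 -0.015  0.004]  rows>= 1.4  end [470. -10. 123.]
```

```bash
python3 -m jog '{"delta_rot":[[0.05,-0.005,0],[0.1,-0.01,0],[0.15,-0.015,0.004],[0.215,-0.015,0.004],[0.215,-0.015,0.004]],"translation":[[-1,3,-5],[-2,7,-12],[-4,10,-18],[-4,13,-23],[-4,13,-23]],"hand":[-1,-1,-1,-1,-1]}'
python3 - <<'E'
from h import *
print(get_obs()["qpos"].round(3)); 
chain([rod(.35,26,d2(5)),rod(.35,10,d2(5))])
E
python3 bolt.py .35
```

```text
t: 26.5
ee_pos: [471.5, -10.5, 124.6]
orientation: [1.979, 2.279, 0.199]
ft_force: [-0.1, -2.1, 5.6]
width: 13.5
[-0.071  0.298  2.145  0.07   0.527 -0.269]
t [ 1. -3.  1.] r [0.089 0.002 0.001]  rows>= 0.6  end [468. -10. 123.]
t [-16.   0.   0.] r [0. 0. 0.]  rows>= 0.3  end [471. -26. 123.]
[(66, 169), (68, 161), (70, 144), (72, 140), (74, 140), (76, 141), (78, 141), (80, 142), (82, 142), (84, 142), (86, 139), (88, 139), (90, 139), (92, 140), (94, 143), (96, 150), (98, 158), (100, 158), (102, 135), (104, 124), (106, 120), (108, 121), (110, 121), (112, 121), (114, 120)]
[(66, 173), (68, 169), (70, 146), (72, 135), (74, 133), (76, 134), (78, 133), (80, 133), (82, 133), (84, 132), (86, 131), (88, 132), (90, 134), (92, 135), (94, 134), (96, 140), (98, 146), (100, 145), (102, 130), (104, 123), (106, 121), (108, 122), (110, 123), (112, 122), (114, 122)]
```

```bash
python3 -m jog '{"delta_rot":[[0.03,0,0],[0.06,0,0],[0.089,0,0],[0.12,0,0],[0.15,0,0]],"translation":[[-3,-1,0],[-7,-2,0],[-11,-2,0],[-15,-2,0],[-18,-2,0]],"hand":[-1,-1,-1,-1,-1]}'
python3 -m jog '{"delta_rot":[[0,0,0],[0,0,0]],"translation":[[0,0,0],[0,0,0]],"hand":[-1,-1]}'
python3 bolt.py .35
python3 - <<'E'
from h import *
print(get_obs()["qpos"].round(3)); 
chain([rod(.35,10,0)])
for a,b in((.35,.14),(.14,-.02)):arc(a,b,5,10,0,0)
E
```

```text
t: 27.05
ee_pos: [470.2, -25.0, 122.9]
orientation: [2.056, 2.359, 0.034]
ft_force: [0.1, 27.4, 5.5]
width: 13.1
t: 27.25
ee_pos: [470.3, -25.8, 122.7]
orientation: [2.053, 2.359, 0.034]
ft_force: [0.1, 20.2, 3.5]
width: 13.1
[(66, 174), (68, 171), (70, 151), (72, 143), (74, 141), (76, 141), (78, 140), (80, 144), (82, 145), (84, 144), (86, 143), (88, 152), (90, 162), (92, 165), (94, 137), (96, 125), (98, 121), (100, 122), (102, 122), (104, 122), (106, 121), (108, 119), (110, 121), (112, 121), (114, 121)]
[(66, 171), (68, 166), (70, 145), (72, 139), (74, 136), (76, 135), (78, 134), (80, 134), (82, 134), (84, 133), (86, 135), (88, 145), (90, 153), (92, 152), (94, 130), (96, 122), (98, 120), (100, 121), (102, 122), (104, 122), (106, 121), (108, 121), (110, 123), (112, 123), (114, 123)]
[-0.086  0.348  2.05   0.014  0.719 -0.235]
t [ 0. -1. -0.] r [ 0.026 -0.004 -0.001]  rows>= 0.2  end [469. -26. 123.]
[-0.0, -3.0, 8.3] [0.0, 0.0, 0.0]
[0.0, -5.6, 16.7] [0.0, 0.0, 0.0]
[0.0, -7.8, 25.3] [0.0, 0.0, 0.0]
[0.0, -9.7, 33.9] [0.0, 0.0, 0.0]
[0.0, -11.3, 42.6] [0.0, 0.0, 0.0]
[-0.0, -0.9, 6.7] [0.0, 0.0, 0.0]
[0.0, -1.6, 13.3] [0.0, 0.0, 0.0]
[0.0, -2.1, 20.0] [0.0, 0.0, 0.0]
[0.0, -2.4, 26.8] [0.0, 0.0, 0.0]
[0.0, -2.5, 33.5] [0.0, 0.0, 0.0]
```

The bolt is back at its stop and joint 5 at 0.72. Closing.

```bash
python3 -m jog '{"delta_rot":[[0,0,0],[0,0,0],[0,0,0],[0,0,0],[0,0,0]],"translation":[[0,-3.5,8.3],[0,-6.2,16.7],[0,-8.5,25.3],[0,-10.5,34],[0,-12,42.6]],"hand":[-1,-1,-1,-1,-1]}'
python3 -m jog '{"delta_rot":[[0,0,0],[0,0,0],[0,0,0],[0,0,0],[0,0,0]],"translation":[[0,-0.9,6.7],[0,-1.6,13.3],[0,-2.1,20],[0,-2.4,26.8],[0,-2.5,30]],"hand":[-1,-1,-1,-1,-1]}'
python3 -m jog '{"delta_rot":[[0,0,0],[0,0,0]],"translation":[[0,0,2],[0,0,2]],"hand":[-1,-1]}'
python3 bolt.py 0
python3 - <<'E'
from h import *
print(get_obs()["qpos"].round(3)); 
chain([rod(0,10,0)])
E
```

```text
t: 27.8
ee_pos: [459.7, -28.7, 79.9]
orientation: [2.051, 2.358, 0.032]
ft_force: [-0.5, 13.0, 7.4]
width: 13.2
t: 28.3
ee_pos: [457.4, -29.2, 49.6]
orientation: [2.052, 2.359, 0.03]
ft_force: [-4.6, 10.3, 20.4]
width: 13.3
t: 28.5
ee_pos: [457.4, -29.2, 48.9]
orientation: [2.051, 2.359, 0.03]
ft_force: [-5.8, 10.4, 28.2]
width: 13.3
[(66, 167), (68, 171), (70, 154), (72, 144), (74, 140), (76, 140), (78, 145), (80, 148), (82, 147), (84, 129), (86, 107), (88, 91), (90, 85), (92, 93), (94, 108), (96, 128), (98, 132), (100, 135), (102, 134), (104, 86), (106, 69), (108, 66), (110, 74), (112, 75), (114, 74)]
[(66, 167), (68, 168), (70, 153), (72, 144), (74, 140), (76, 140), (78, 139), (80, 131), (82, 114), (84, 97), (86, 88), (88, 85), (90, 80), (92, 99), (94, 120), (96, 130), (98, 132), (100, 135), (102, 133), (104, 88), (106, 69), (108, 66), (110, 73), (112, 74), (114, 74)]
[-0.094  0.482  2.104  0.013  0.532 -0.245]
t [ 2. -2. -2.] r [ 0.025 -0.001 -0.001]  rows>= 0.2  end [455. -28.  51.]
```

Lid is down on the rim: rod centre ≈68–70 mm and 28 N of support. I'll hold, then shoot the bolt.

```bash
python3 -m jog '{"delta_rot":[[0,0,0],[0,0,0],[0,0,0]],"translation":[[0,0,-0.5],[0,0,-0.5],[0,0,-0.5]],"hand":[-1,-1,-1]}'
python3 -m jog '{"delta_rot":[[0,0,0],[0,0,0],[0,0,0],[0,0,0],[0,0,0]],"translation":[[5,0,-0.5],[10,0,-0.5],[15,0,-0.5],[20,0,-0.5],[24,0,-0.5]],"hand":[-1,-1,-1,-1,-1]}'
python3 -m jog '{"delta_rot":[[0,0,0],[0,0,0],[0,0,0]],"translation":[[4,0,0],[6,0,0],[6,0,0]],"hand":[-1,-1,-1]}'
python3 - <<'E'
from h import *
p,Q=now();g=p-18.7*Q[:,2];c,s=np.cos(CASE[2]),np.sin(CASE[2]);d=g-[CASE[0],CASE[1],0];print("grip in case",c*d[0]+s*d[1],-s*d[0]+c*d[1],d[2])
cv2.imwrite("pics/shot.png",optics.get_image("scene")[:,:,::-1])
E
```

```text
t: 28.85
ee_pos: [457.4, -29.2, 49.3]
orientation: [2.051, 2.359, 0.03]
ft_force: [-4.9, 10.9, 22.0]
width: 13.1
t: 29.35
ee_pos: [454.5, -6.6, 49.6]
orientation: [2.049, 2.358, 0.029]
ft_force: [-3.3, -2.0, 16.6]
width: 12.9
t: 29.65
ee_pos: [453.7, -0.4, 49.6]
orientation: [2.049, 2.358, 0.029]
ft_force: [-2.9, 1.1, 17.0]
width: 13.0
grip in case -124.2650060320766 37.30219593985401 68.27618551154133
```

The bolt travelled about 29 mm with the grip and almost no resistance. I'll release gently and see whether the lid holds.

```bash
python3 -m jog '{"delta_rot":[[0,0,0],[0,0,0],[0,0,0]],"translation":[[-1,0,-3],[-1,0,-4],[-1,0,-4]],"hand":[-1,-1,-1]}'
python3 -m jog '{"delta_rot":[[0,0,0],[0,0,0],[0,0,0],[0,0,0]],"translation":[[0,0,1],[0,0,1],[0,0,1],[0,0,1]],"hand":[-0.6,-0.35,-0.35,-0.35]}'
python3 -m jog '{"delta_rot":[[0,0,0],[0,0,0],[0,0,0],[0,0,0],[0,0,0]],"translation":[[0,0,-15],[0,0,-40],[0,0,-80],[0,0,-120],[0,0,-150]],"hand":[-0.35,-0.35,-0.35,-0.35,-0.35]}'
python3 -m jog '{"delta_rot":[[0,0,0],[0,0,0],[0,0,0],[0,0,0],[0,0,0]],"translation":[[0,-20,-30],[0,-30,-50],[0,-30,-50],[0,-30,-50],[0,-30,-50]],"hand":[-0.35,-0.35,-0.35,-0.35,-0.35]}'
python3 - <<'E'
from h import *
for n in("scene","side"): cv2.imwrite(f"pics/end_{n}.png",optics.get_image(n)[:,:,::-1])
a=cv2.imread("pics/scene0.png");b=cv2.imread("pics/end_scene.png")
c=optics.calibration("scene");g=cv2.cvtColor(b,cv2.COLOR_BGR2GRAY)
# rod profile if shut (z=70) or open, along case y
for nm,th in(("shut",0),("open",1.25)):
  x=84-210*np.cos(th)+3*np.sin(th);z=67+210*np.sin(th)+3*np.cos(th)
  ys=np.arange(-100,136,6);P=proj(c,[se2(CASE,(x,y,z)) for y in ys]).astype(np.float32)
  print(nm,[(int(y),int(v)) for y,v in zip(ys,cv2.remap(g,P[:,0],P[:,1],1).ravel())])
# bystanders: changed pixels around each
for nm,q in dict(flask=(722,-151,60),beaker=(459,-301,40),bottle=(733,148,85),jar=(609,274,40)).items():
  u,v=proj(c,q).astype(int);s=np.s_[v-25:v+25,u-18:u+18]
  print(nm,(cv2.absdiff(a[s],b[s]).max(2)>30).mean().round(3))
for nm,(u,v) in dict(dish=(234,143),driver=(394,195)).items():
  s=np.s_[v-20:v+20,u-15:u+15];print(nm,(cv2.absdiff(a[s],b[s]).max(2)>30).mean().round(3))
E
```

```text
t: 30.0
ee_pos: [453.9, -1.6, 53.1]
orientation: [2.05, 2.358, 0.03]
ft_force: [0.1, 1.5, 5.7]
width: 13.2
t: 30.4
ee_pos: [453.6, -1.4, 51.3]
orientation: [2.049, 2.359, 0.029]
ft_force: [-0.8, -0.1, -0.0]
width: 28.5
t: 30.9
ee_pos: [450.2, -1.8, 203.5]
orientation: [2.048, 2.358, 0.031]
ft_force: [-0.3, 0.5, -1.0]
width: 28.5
t: 31.4
ee_pos: [418.8, -6.0, 249.6]
orientation: [2.05, 2.359, 0.028]
ft_force: [0.1, -0.1, -0.2]
width: 28.5
shut [(-100, 108), (-94, 101), (-88, 107), (-82, 113), (-76, 126), (-70, 120), (-64, 144), (-58, 182), (-52, 143), (-46, 104), (-40, 110), (-34, 112), (-28, 108), (-22, 112), (-16, 109), (-10, 114), (-4, 111), (2, 112), (8, 113), (14, 114), (20, 112), (26, 112), (32, 114), (38, 115), (44, 115), (50, 110), (56, 84), (62, 181), (68, 166), (74, 114), (80, 118), (86, 92), (92, 81), (98, 83), (104, 57), (110, 73), (116, 73), (122, 117), (128, 118), (134, 116)]
open [(-100, 60), (-94, 93), (-88, 89), (-82, 62), (-76, 91), (-70, 118), (-64, 120), (-58, 136), (-52, 134), (-46, 137), (-40, 132), (-34, 131), (-28, 134), (-22, 136), (-16, 135), (-10, 133), (-4, 134), (2, 133), (8, 134), (14, 131), (20, 130), (26, 133), (32, 133), (38, 131), (44, 132), (50, 131), (56, 133), (62, 136), (68, 134), (74, 115), (80, 115), (86, 118), (92, 118), (98, 123), (104, 121), (110, 121), (116, 122), (122, 122), (128, 121), (134, 122)]
flask 0.112
beaker 0.122
bottle 0.005
jar 0.001
dish 0.032
driver 0.05
```

Viewer limit reached, so the rest is numeric. The profile finds the lid arms at their shut positions (y −58, +62) and nothing at the open ones. One more check of the flask and beaker by template match, and of the lid in the side view.

```bash
python3 - <<'E'
from h import *
for n,objs in(("scene",dict(flask=(228,232,30,45),beaker=(208,155,24,34),dish=(219,132,30,24),driver=(386,165,16,50),jar=(400,248,30,36),bottle=(345,255,36,54))),("side",dict(flask=(190,168,22,40),beaker=(289,166,20,35),bottle=(130,220,34,70),driver=(258,320,100,34)))):
  a=cv2.imread(f"pics/{n}0.png");b=cv2.imread(f"pics/end_{n}.png")
  for k,(x,y,w,h) in objs.items():
    r=cv2.matchTemplate(b[y-15:y+h+15,x-15:x+w+15],a[y:y+h,x:x+w],cv2.TM_CCOEFF_NORMED);_,m,_,l=cv2.minMaxLoc(r);print(n,k,"shift px",(l[0]-15,l[1]-15),"score",round(m,3))
E
python3 -m jog '{"delta_rot":[[0,0,0],[0,0,0],[0,0,0]],"translation":[[0,0,0],[0,0,0],[0,0,0]],"hand":[-0.35,-0.35,-0.35]}'
```

```text
scene flask shift px (0, 0) score 0.934
scene beaker shift px (0, 0) score 0.859
scene dish shift px (0, 0) score 0.904
scene driver shift px (0, 0) score 0.965
scene jar shift px (0, 0) score 0.951
scene bottle shift px (0, 0) score 0.987
side flask shift px (-1, 0) score 0.676
side beaker shift px (0, 0) score 0.736
side bottle shift px (0, 0) score 0.965
side driver shift px (0, 0) score 0.958
t: 31.8
ee_pos: [419.0, -6.1, 250.3]
orientation: [2.049, 2.359, 0.029]
ft_force: [-0.2, -0.7, 0.2]
width: 28.7
```

```bash
python3 -c "
from workcell import ctrl
print(ctrl.close_job())"
```

```text
the job is handed in; nothing more can be done
None
```

I packed cassette A in the far bay and cassette B in the near bay, left the cold pack in the middle bay, shut and bolted the lid, and handed the job in at about 32 s. The hand-in gave no verdict.

**Checks that passed**
- **Cassettes:** both met resistance with the underside about 7 mm above the bench, the pad height. A later picture showed them flat in their bays.
- **Lid:** it rested on the rim with the bolt drawn back for over 0.2 s. After release it stayed shut with no tool force, and its arms were found in the shut position in the image.
- **Bolt:** it moved about 29 mm with the grip and almost no resistance.
- **Bystanders:** they moved by 0–1 px in the images.

**What went wrong or stayed unconfirmed**
- **B grasp:** the first approach to B hit the joint 6 limit, so I used the half-turned grasp.
- **Bolt drawn back:** the pull met about 25 N because the bolt had already reached its stop. I had taken its start for fully shot, but it was only about 12 mm out.
- **First closing attempt:** it ran into the joint 5 limit and dragged the bolt out about 10 mm. I raised the lid, drew the bolt back and closed it with an upright tool.
- **Final view:** the picture limit was used up, so I checked the end state only from image numbers and forces. The bolt's end under the keeper was not seen directly.
- **Weak matches:** the flask and beaker gave low match scores in the side view (0.68 and 0.74), but neither showed any real shift.

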